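Hold the marble-stand rail against the sprung fence

ROBOT

A 6-joint arm with a two-finger parallel gripper is mounted at the origin on the work surface. World frame = base frame: x ahead of the robot, y to its left, z up, the work surface at z = 0. Lengths are in mm, angles in rad, forces in N, time in s.
With the tool pointing down it reaches from about 350 to 875 mm from the base axis. Payload 4.2 kg.
Tool frame: the origin (TCP) lies at the very end of the fingers, on their centre line; the grasp point (between the pads) lies 19 mm behind it; z points along the fingers, y is the direction in which the jaws open and shut (so a half turn about z gives the same grasp; the last joint's range is limited). The gripper opens to 85 mm and grips with 20 to 120 N. Pads are 22 mm wide; open, the fingers measure 114 mm over their backs; the gripper's body (76 mm by 85 mm) begins 54 mm behind the grasp point. The pads swing forward as they close: fully open they stand 13 mm farther back than shut.
Start: joints at [1.469, 0.385, 0.008, 0, -1.194, -0.259], TCP at [220.606, 584.749, 194.812] pointing down, gripper open.
Joint ranges: [-3.14, 3.14], [-1.21, 2.06], [-1.07, 1.41], [-3.16, 2.05], [-2.99, -0.16], [-3.1, 3.1]. Speed limits (rad/s): [2.79, 2.79, 3.14, 3.14, 3.14, 3.14].

INTERFACE

Orientations are given as a unit quaternion [x, y, z, w].
In Python, from bench import arm gives the robot as it stands.
- The arm moves only by the tool apply_moves, never from a script. Its argument "plan" is one flat list of numbers, 5 for each row, row after row: the gripper's target within -1 to 1 (shut at 1, half-way at 0, fully open at -1), then the shift along the world's x, y, z in m, then the turn about the world's z in degrees. A call has 1 to 8 rows; each row is the pose to reach, as a shift and turn from the pose commanded when the call began; what a row does not reach only later rows make up. A row lasts 1/12 s, in which the tool goes at most 41.7 mm and 7.16 degrees, less where a joint would pass 70% of its speed; a pose out of reach is approached as far as the arm can. A call with a gripper value outside its range is refused whole. The fingers move at their own pace and stop on an object; the grip force is fixed at half the most. Time passes only in rows, so rows that repeat a pose let the fingers close. It gives the time, the measured TCP pose, the force and the opening at its end, in the units of the state.
- arm.read_state(): the state, without advancing time (a new reading comes with each control period).
- arm.get_image(name): name is "scene" or "side" or "wrist"; returns a dict with "color" (480x640x3 uint8, red, green, blue), "range_z" (480x640 float32, mm along the optical axis (not along the pixel's ray), 0 where there is no reading), "camera_matrix" (3x3 intrinsics, pixels), "camera_from_world" (4x4, takes a point from world to camera coordinates); the wrist camera has in their place "mount" (4x4, takes a point from camera to tool coordinates, whose origin is the TCP and whose axes are the flange's). Camera axes: x right, y down, z forward; pixel columns grow to the right and rows downward; lengths in mm; the calibration is good to about 2 mm. A picture is of the moment at which its call begins: read the wrist's pose just before it.
- arm.job_done(): hands the job in, once; it reports no verdict.
The state is a dict: "clock": time; "joints": joint angles; "joint_vel": joint speeds; "joint_efforts": joint torques, N m; "position": TCP position; "ee_rot": TCP orientation; "contact_force": force on the tool from outside, world axes, zero at the start; "wrist_torque": the same for the moment, N m; "gripper_width": finger opening in mm.
Only numpy, scipy, OpenCV 4.12 (cv2) and the standard library are available. Lean on these libraries where they do the work, as an engineer would, in place of code of your own. Each camera call takes 0.05 s, during which the arm holds its last target.

TASK

Take the steel pin out of its small wooden block and push it fully home in the hole at the end of the slotted marble rail, letting go of it there; it carries the stand's upper tier. Then slide the rail along the board until its long side lies flush against the sprung fence, and keep pressing the rail itself steadily with about 12 newtons, which squeezes the fence's springs to about half their travel (never to the end of it), and finish while still pressing, so that I can drive the screws. Leave everything else on the rack top where it stands.

Things in the scene. Friction and masses are not known exactly. Their poses are not given: they have to be found in the camera images.
- jig: Fixed smooth waxed grey laminate board, on which the rail slides easily (friction about 0.12), 240 (x) x 260 (y) x 10 mm, lying on the rack top; origin at the centre of its underside. Its +x axis, roughly away from the robot, is the direction in which the rail is pressed. It carries at its far (+x) side the wooden sprung fence and behind that a fixed wooden bracket with three steel springs in between. Board and fence stand at a different place and yaw each time.
- fence (a joint): Spring travel of the fence in m: 0 relaxed, grows to 0.020 (end of travel) as the fence is pushed along the board's +x axis. The springs push back with 4 N at first movement and 0.8 N more for every mm: 12 N at 0.010, 20 N at the end. The free gap between fence and bracket is 20 mm relaxed, 10 mm at half travel.
- fence_face (a point): Middle of the fence's front face (the face towards the rail); moves with the fence. x axis along the pressing direction (away from the robot), y axis along the fence. The fence is a wooden bar 200 mm long (y), 18 mm thick (x), its top 45 mm above the rack top. When relaxed the face is 35 mm from the board's centre towards +x.
- rail_center (a point): Centre (half-way up) of the loose rail: a pale wooden bar 44 (x) x 180 (y) x 40 mm high, 220 g, lying on the board, its top 50 mm above the rack top; its far long side (+x) goes against the fence, its near long side (-x) is a flat face 22 mm from the centre. A marble channel open at the top, cut up by cross walls, runs along most of it; the +y end is a solid block with the hole. Starts 10 to 50 mm from the fence, up to about 12 degrees out of line with it.
- rail_hole (a point): Middle of the mouth of the round hole in the rail's top, 64 mm from the rail's centre towards its +y end (to the robot's left); hole 11 mm wide, slightly chamfered, vertical, blind, 28 mm deep.
- rail_hole_bottom (a point): Middle of the bottom of that hole, 28 mm below its mouth (22 mm above the rack top).
- pin_head (a point): Centre of the head of the loose steel pin: head an upright cylinder 16 mm across and 20 mm high, to be gripped from above; below it a shaft 8 mm across and 44 mm long with a chamfered foot. At the start the pin stands upright in the block, head centre 62 mm above the rack top. Fully home in the rail its head centre is 76 mm above the rack top. 45 g or so.
- pin_tip (a point): Middle of the foot of the pin's shaft, 54 mm below the head's centre; z axis along the pin towards the head.
- pinblock: Fixed wooden block 60 x 60 x 28 mm with a 20 mm deep, 11 mm wide hole in which the pin stands loosely; origin under its centre. It is to the left or to the right of the board.
- jackscup: Bystander: open stainless steel cup, 68 mm across, 75 mm high, with jacks in it; on the opposite side of the board from the pin block. Origin under its centre.
- jar: Bystander: glass spice jar with screw top, 52 mm across, 95 mm high. Origin under its centre.
- ball_center (a point): Bystander: centre of a purple silicone ball, 60 mm across, resting in a small rubber ring.
- driver: Bystander: screwdriver 190 mm long lying on the rack top.
There are look-alikes about, which are no part of the job. There is more than one size of the part that bears rail_center; the job needs the smaller.

How it is judged (in metres and radians):
On the way, in this order (a step that is already met when the one before it is completed fails the run):
1. the pin is fully home in the rail's hole and let go (horizontal distance between pin_tip and rail_hole_bottom below 0.004 m and z of pin_tip in the frame of rail_hole_bottom below 0.004 m and angle between pin_tip's own z axis and vertical below 0.2 rad and contact force between the fingers and pin below 0.1 N), for 0.2 s.
2. the rail is pressed flush against the fence with 7 to 17 N for one second (contact force between rail and fence between 7 and 17 N and value of joint fence between 0.003 and 0.017 m and angle between the y axis of rail_center and the y axis of fence_face, either way round below 0.05 rad and angle between rail_center's own z axis and vertical below 0.08 rad), for 1 s.
At the end, for the whole second after the job is handed in: Robot still pressing the rail (over 3 N); rail against fence with 7 to 17 N, springs squeezed 3 to 17 mm, rail parallel to the fence within 0.05 rad, flat and at rest; pin foot within 4 mm of the hole bottom, pin not touched by the fingers (all of step 1 and all of step 2 and contact force between any of the fingers, the arm and rail above 3 N and linear speed of rail below 0.01 m/s); the arm keeps its last pose, push and grip.
It fails at once if the springs were pushed to the end of their travel (value of joint fence above 0.0192 m).
It fails at once if a bystander was moved more than 20 mm (distance of any of jackscup, jar, ball_center, driver from where it was at the start of the episode above 0.02 m).
It also fails if it takes over 64 s, if anything falls off the work surface, if the arm or the gripper's body presses on something with over 40 N, if the wrist force passes 120 N, or if a joint passes its speed limit or range.

## Working session

There is one attempt and no reset: what is moved stays moved. The work goes in short steps, Python scripts to look and compute and a tool call to move; the robot and the scene stay as the last step left them, time stands still between calls to the robot, and variables do not carry over. Pictures are saved under pics/ and viewed, and the job is handed in when it is done.

Besides the shell and the picture viewer there is one more tool, called by a JSON object that holds its "method" and its "body", one argument or row to a line. apply_moves: Moves the arm, as the interface text tells. Its arguments: {"type":"object","properties":{"plan":{"type":"array","items":{"type":"number"}}},"required":["plan"]}

```bash
ls; mkdir -p pics; cat > h.py <<'E'
import numpy as np, cv2
from bench import arm
def grab(n,tag):
    im=arm.get_image(n)
    cv2.imwrite(f'pics/{tag}.png',cv2.cvtColor(im['color'],cv2.COLOR_RGB2BGR))
    np.savez(f'pics/{tag}.npz',**{k:v for k,v in im.items()})
    return im
def load(tag): return dict(np.load(f'pics/{tag}.npz'))
def world_pts(im,T_wc=None):
    K=im['camera_matrix'];z=im['range_z'].astype(float)
    v,u=np.mgrid[:480,:640]
    P=np.stack([(u-K[0,2])/K[0,0]*z,(v-K[1,2])/K[1,1]*z,z,np.ones_like(z)],-1)
    if T_wc is None: T_wc=np.linalg.inv(im['camera_from_world'])
    return (P@T_wc.T)[...,:3]
def ray(im,u,v,zp,T_wc=None):
    K=im['camera_matrix']
    if T_wc is None: T_wc=np.linalg.inv(im['camera_from_world'])
    d=T_wc[:3,:3]@np.array([(u-K[0,2])/K[0,0],(v-K[1,2])/K[1,1],1]);o=T_wc[:3,3]
    return o+d*(zp-o[2])/d[2]
E
python3 - <<'E'
from h import *
s=arm.read_state();print(s)
for n in['scene','side','wrist']:
    im=grab(n,n+'0');print(n,im['camera_matrix'].tolist(),[im.get(k) for k in('camera_from_world','mount')])
E
```

```text
pics
{'clock': 0.0, 'joints': array([ 1.46861034e+00,  3.85563553e-01,  6.60776224e-03, -5.12494222e-04,
       -1.19398526e+00, -2.58604325e-01]), 'joint_vel': array([-4.06992703e-04,  1.04030924e-03,  1.04692034e-03,  2.66451873e-04,
        1.85242690e-05,  4.14021093e-04]), 'joint_efforts': array([ 5.63470658e-04, -3.92281079e+01,  1.88400882e+01,  4.18611601e+00,
       -4.57308037e-03,  1.80741907e-06]), 'position': array([220.37760823, 584.142036  , 193.70837116]), 'ee_rot': array([ 9.83755311e-01, -1.79511230e-01, -1.53657235e-04,  1.08769118e-03]), 'contact_force': array([-0.23522263,  0.46298184,  0.46343297]), 'wrist_torque': array([ 0.02977699, -0.03783805, -0.00727855]), 'gripper_width': 84.81705156409798}
scene [[433.61747830856774, 0.0, 317.9550152564286], [0.0, 433.61747830856774, 241.11067046045014], [0.0, 0.0, 1.0]] [array([[ 3.14506786e-01,  9.49156040e-01, -1.37219905e-02,
        -1.35508879e+02],
       [ 7.30391900e-01, -2.51200891e-01, -6.35158078e-01,
        -3.12107231e+02],
       [-6.06311103e-01,  1.89739095e-01, -7.72260269e-01,
         1.31565866e+03]
[... 319 characters left out ...]
.97947395e-01, -6.56699909e-01,
         1.83060500e+02],
       [ 2.69822566e-01,  5.98954729e-01, -7.53955579e-01,
         1.16080900e+03],
       [ 0.00000000e+00,  0.00000000e+00,  0.00000000e+00,
         1.00000000e+00]]), None]
wrist [[384.6059450497259, 0.0, 321.30190705087244], [0.0, 384.6059450497259, 237.37710969629615], [0.0, 0.0, 1.0]] [None, array([[ 4.60326232e-04, -9.57532886e-01, -2.88323706e-01,
         7.51159818e+01],
       [ 9.99999832e-01,  3.39287577e-04,  4.69774559e-04,
        -7.35030888e-01],
       [-3.51999937e-04, -2.88323874e-01,  9.57532882e-01,
        -1.78997489e+02],
       [ 0.00000000e+00,  0.00000000e+00,  0.00000000e+00,
         1.00000000e+00]])]
```

View pics/scene0.png

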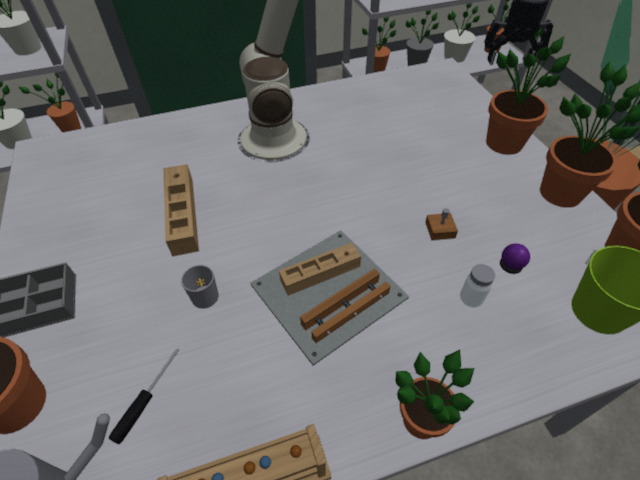

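View pics/side0.png

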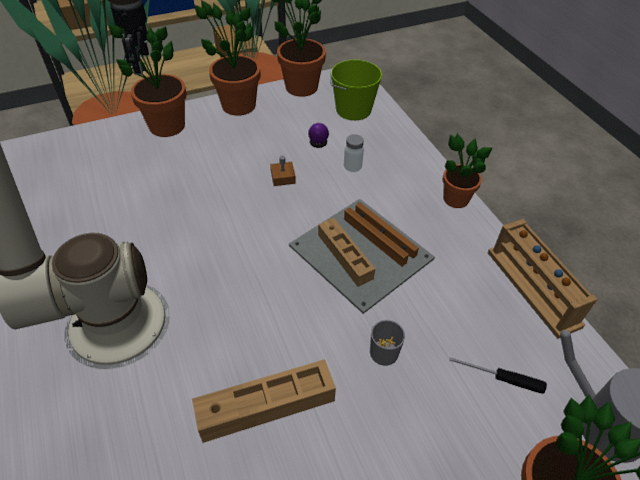

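View pics/wrist0.png

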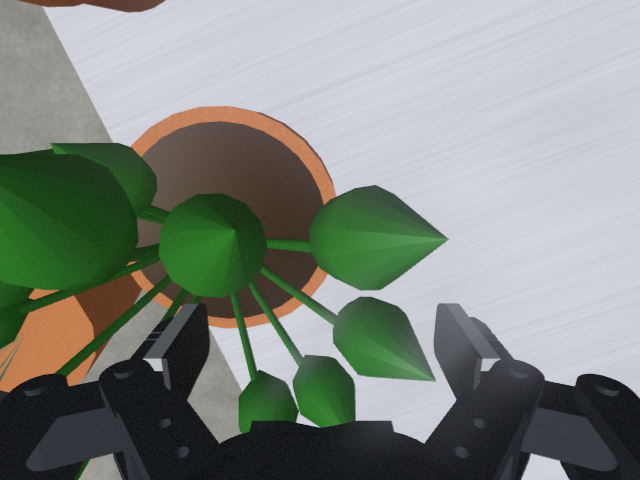

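The scene view shows two notched rails: one on the grey board at (320,268), which also carries the fence at (340,300), and one on the bare top at (180,210). The pin block is at (441,227), the cup at (200,287), the jar at (478,285), the ball at (515,257) and the driver at (145,395). I'll measure both rails and check that the pin is the only candidate.

```bash
cat > m.py <<'E'
from h import *
for n in['scene0','side0']:
    im=load(n);W=world_pts(im);hsv=cv2.cvtColor(im['color'],cv2.COLOR_RGB2HSV)
    ok=im['range_z']>0
    print(n,'table z',np.median(W[...,2][ok&(abs(W[...,2])<15)]))
    # wooden top surfaces
    for name,(lo,hi),zr in [('railtop',(42,56),None),('pinblk',(24,33),None)]:
        m=(ok&(W[...,2]>lo)&(W[...,2]<hi)&(hsv[...,1]>70)&(hsv[...,0]<25)&(abs(W[...,0])<1000)&(abs(W[...,1])<700)).astype(np.uint8)
        nn,l,st,c=cv2.connectedComponentsWithStats(m)
        for i in range(1,nn):
            if st[i,4]>60:
                p=W[l==i];r=cv2.minAreaRect(p[:,:2].astype(np.float32))
                print(name,c[i].round(),st[i,4],'z',np.median(p[:,2]).round(1),'rect',np.round(r[0],1),np.round(r[1],1),round(r[2],1))
E
python3 m.py
python3 - <<'E'
from h import *
a=load('side0')['color'];s=load('scene0')['color']
r=lambda x,w,h:cv2.resize(x,(w,h),interpolation=cv2.INTER_CUBIC)
o=np.vstack([np.hstack([r(a[180:320,280:440],400,300),r(s[220:370,240:420],400,300)]),np.hstack([r(a[135:195,250:330],400,300),r(s[150:270,130:230],400,300)])])
cv2.imwrite('pics/crop0.png',o[...,::-1])
E
```

```text
scene0 table z -0.10465506488486653
railtop [505. 140.] 150 z 49.1 rect [283.7 608.3] [109.6  38.8] 48.2
railtop [184. 226.] 202 z 50.1 rect [ 245.7 -273.7] [ 57.3 260.4] 72.4
railtop [562. 191.] 176 z 49.3 rect [507.5 623.5] [110.1  37.5] 38.0
railtop [174. 189.] 97 z 51.2 rect [ 195.9 -312. ] [40.2 72.7] 41.2
railtop [176. 205.] 88 z 49.6 rect [ 259.2 -304.4] [44.2 46.3] 85.0
railtop [176. 223.] 100 z 49.6 rect [ 307.1 -317.8] [28.  65.6] 40.4
railtop [322. 264.] 1050 z 49.3 rect [527.9 -27.7] [ 47.2 180.4] 7.0
railtop [339. 296.] 694 z 44.7 rect [615.5 -11.2] [ 19.2 198.6] 18.2
railtop [ 23. 406.] 247 z 49.4 rect [ 644.8 -619.7] [28.2 97.8] 58.9
railtop [308. 475.] 82 z 52.2 rect [ 915.8 -174.3] [50.6  7.3] 85.1
pinblk [503. 145.] 91 z 28.5 rect [280.8 611.3] [103.9  36.3] 49.0
pinblk [559. 196.] 104 z 28.8 rect [505.6 624.5] [102.4  33.6] 36.3
pinblk [177. 196.] 115 z 29.2 rect [ 188.6 -302.4] [38.4 28.4] 89.7
pinblk [178. 213.] 115 z 29.3 rect [ 250.5 -306.6] [37.8 24.9] 85.4
pinblk [441. 224.] 436 z 27.8 rect [492.3 295.5] [62.7 63.1] 78.7
pinblk [179. 229.] 109 z 28.9 rect [ 3
[... 1251 characters left out ...]
.  619.6] [ 34.6 100. ] 76.6
pinblk [171. 127.] 66 z 28.8 rect [265.2 598.9] [92.1 27.5] 18.7
pinblk [282. 171.] 310 z 28.5 rect [491.2 295.8] [63.7 60.2] 77.9
pinblk [375. 240.] 169 z 28.4 rect [607.5 -13.8] [ 20.  196.5] 22.3
pinblk [341. 242.] 65 z 31.0 rect [529.4   2.2] [20.6 25.8] 4.3
pinblk [351. 268.] 113 z 28.5 rect [512.9 -65.5] [ 41.5 123.9] 26.5
pinblk [310. 382.] 306 z 30.1 rect [ 324.4 -299.8] [31.9 41.2] 84.8
pinblk [281. 390.] 388 z 29.6 rect [ 267.9 -294.8] [33.4 49. ] 85.3
pinblk [250. 400.] 449 z 29.7 rect [ 205.9 -290.1] [33.3 54.7] 85.2
pinblk [313. 401.] 81 z 28.6 rect [ 314.9 -337.8] [ 3.6 86. ] 85.3
pinblk [245. 423.] 189 z 28.9 rect [ 185.1 -328. ] [  3.4 166.5] 85.6
```

View pics/crop0.png

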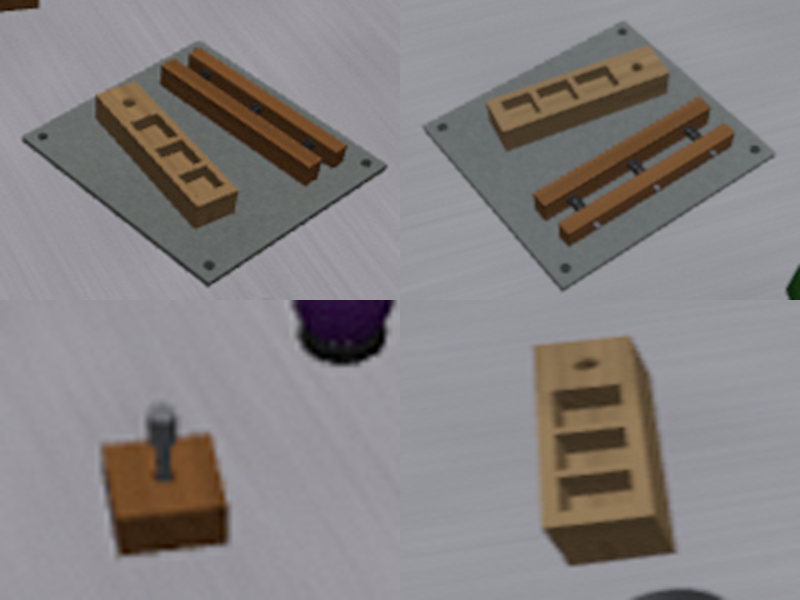

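The rail on the board measures about 46 × 181 mm, while the one at (180,210) is about 60 × 260 mm. So the one on the board is the smaller one and the one the job needs. The crop shows it with its hole at the +y end, and the block at (441,227) holds the only pin. The rail sits at about (527,-27) with yaw 7°, and the fence yaw is about 18.2°. Next I'll check clearances around the pin.

```bash
python3 - <<'E'
from h import *
for n,reg in [('scene0',[('jar',465,265,495,305),('ball',500,243,530,272),('cup',183,265,218,305),('pin',438,205,450,228)]),('side0',[('jar',343,135,365,170),('ball',307,122,330,146),('cup',368,320,405,362),('pin',277,154,288,172)])]:
    im=load(n);W=world_pts(im)
    for nm,a,b,c,d in reg:
        p=W[b:d,a:c].reshape(-1,3);p=p[p[:,2]>(20 if nm!='pin' else 40)]
        print(n,nm,p.min(0).round(),p.max(0).round(),len(p), np.median(p,0).round(1))
E
```

```text
scene0 jar [ 666. -199.   21.] [1068.  290.  816.] 880 [699.7 255.6  77.5]
scene0 ball [ 615. -199.   20.] [1068.  424.  816.] 602 [649.8 385.9  50. ]
scene0 cup [ 465. -318.   20.] [1068. -199.  816.] 992 [ 490.7 -286.5   51.8]
scene0 pin [484. 287.  40.] [501. 303.  76.] 74 [495.4 292.8  64.2]
side0 jar [ 138. -738.   20.] [ 712.  292. 1003.] 558 [679.8 252.7  69.1]
side0 ball [ 138. -738.   21.] [ 667.  423. 1003.] 335 [633.  384.8  49.3]
side0 cup [ 138. -738.   20.] [ 530. -251. 1003.] 1062 [ 498.3 -283.    52.1]
side0 pin [483. 287.  44.] [500. 307.  78.] 58 [490.  294.1  66.7]
```

{"method": "apply_moves", "body": {
  "plan": [-1,0,0,0.04,0,-1,0.02,-0.02,0.07,7,-1,0.05,-0.05,0.07,14,-1,0.08,-0.08,0.07,21,-1,0.11,-0.11,0.07,28,-1,0.14,-0.14,0.07,35,-1,0.17,-0.17,0.07,39,-1,0.19,-0.2,0.07,39]
}}

```text
clock: 0.82
position: [411.0, 384.7, 264.3]
ee_rot: [0.987, 0.161, -0.0, 0.0]
contact_force: [0.0, 0.1, -0.7]
gripper_width: 85.7
```

{"method": "apply_moves", "body": {
  "plan": [-1,0.03,-0.03,-0.03,0,-1,0.055,-0.06,-0.06,0,-1,0.081,-0.09,-0.09,0,-1,0.081,-0.09,-0.114,0,-1,0.081,-0.09,-0.114,0,-1,0.081,-0.09,-0.114,0]
}}

```text
clock: 1.32
position: [490.1, 293.7, 148.1]
ee_rot: [0.987, 0.158, -0.003, 0.002]
contact_force: [-0.2, 0.8, 0.8]
gripper_width: 85.4
```

```bash
cat >> h.py <<'E'
from scipy.spatial.transform import Rotation as R
def wgrab(tag):
    s=arm.read_state();im=arm.get_image('wrist')
    T=np.eye(4);T[:3,:3]=R.from_quat(s['ee_rot']).as_matrix();T[:3,3]=s['position']
    im['pose']=T;im['T']=T@im['mount']
    cv2.imwrite(f'pics/{tag}.png',cv2.cvtColor(im['color'],cv2.COLOR_RGB2BGR))
    np.savez(f'pics/{tag}.npz',**im);return im,s
E
python3 - <<'E'
from h import *
im,s=wgrab('wpin');print(s['position'],s['ee_rot'],s['joint_vel'].round(3))
E
```

```text
[490.10682452 293.67723625 148.10436398] [ 0.98742989  0.15802643 -0.00253449  0.00185139] [ 0.038 -0.046  0.078  0.027 -0.01  -0.008]
```

View pics/wpin.png

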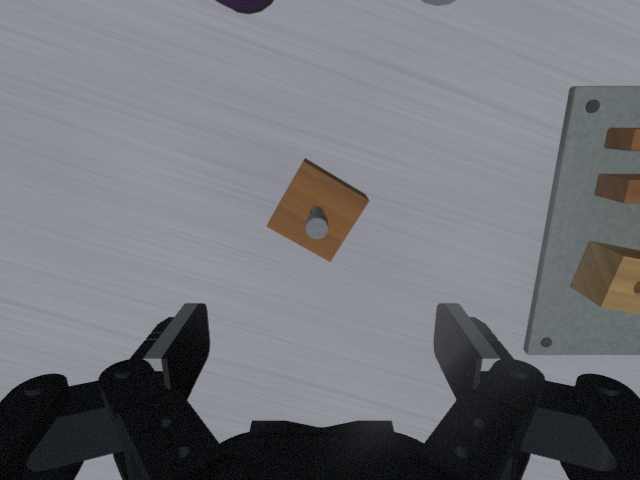

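The wrist view shows the pin head's top at about (317,229) in the brown block, with the board and the rail's hole end at the right edge. I'll measure the head precisely.

```bash
python3 - <<'E'
from h import *
im,s=wgrab('wpin2');print(s['position'],s['ee_rot'],s['joint_vel'].round(3))
W=world_pts(im,im['T']);c=im['color'][190:260,270:370]
hsv=cv2.cvtColor(im['color'],cv2.COLOR_RGB2HSV)
p=W[190:260,270:370].reshape(-1,3);print('zmax',np.percentile(p[:,2],99.5))
m=((hsv[...,1]<60)&(W[...,2]>66)&(W[...,2]<85)).astype(np.uint8);m[:180]=0;m[270:]=0
n,l,st,ce=cv2.connectedComponentsWithStats(m)
for i in range(1,n):
    if st[i,4]>100: print(st[i],ce[i],ray(im,*ce[i],72,im['T']),W[l==i][:,2].mean(), 'raydown tool frame',np.linalg.inv(im['pose'])@np.r_[ray(im,*ce[i],72,im['T']),1])
# shaft entry: dark shaft; block outline at z=28
b=((hsv[...,0]<15)&(hsv[...,1]>120)&(W[...,2]>22)&(W[...,2]<35)).astype(np.uint8);b[:,450:]=0
cnt=max(cv2.findContours(b,0,2)[0],key=cv2.contourArea)
pts=np.array([ray(im,*q[0],28,im['T'])[:2] for q in cnt],np.float32);print('block',cv2.minAreaRect(pts))
cv2.imwrite('pics/cpin.png',cv2.resize(c,None,fx=6,fy=6,interpolation=cv2.INTER_CUBIC)[...,::-1])
E
```

```text
[491.04560829 295.58567005 150.51370522] [ 9.87285898e-01  1.58953095e-01 -3.06894735e-04  6.12275450e-04] [ 0.027 -0.034  0.047  0.01  -0.     0.   ]
zmax 73.38076913876978
[309 218  22  23 404] [319.29207921 228.92079208] [494.31009261 297.42610024  72.        ] 71.67777040812454 raydown tool frame [ 3.74002743 -0.81008311 78.50988414  1.        ]
block ((493.89447021484375, 297.62591552734375), (59.02877426147461, 59.22575759887695), 77.75448608398438)
```

View pics/cpin.png

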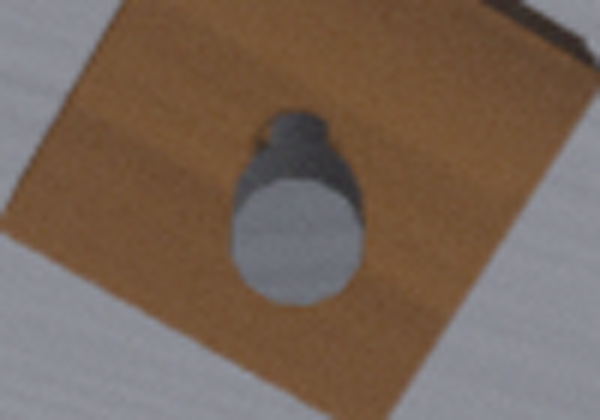

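{"method": "apply_moves", "body": {
  "plan": [-1,0.004,-0.035,0,0,-1,0.008,-0.075,0,0,-1,0.012,-0.115,0,0,-1,0.016,-0.155,0,0,-1,0.02,-0.195,-0.01,0,-1,0.025,-0.23,-0.022,0,-1,0.028,-0.257,-0.022,0,-1,0.028,-0.257,-0.022,0]
}}

```text
clock: 2.08
position: [519.5, 36.7, 130.5]
ee_rot: [0.987, 0.158, 0.001, 0.0]
contact_force: [-0.5, 0.2, 0.6]
gripper_width: 85.2
```

{"method": "apply_moves", "body": {
  "plan": [-1,0,0,0,0,-1,0,0,0,0,-1,0,0,0,0,-1,0,0,0,0]
}}

```text
clock: 2.42
position: [519.2, 40.5, 129.6]
ee_rot: [0.987, 0.16, 0.001, -0.0]
contact_force: [-0.0, -0.1, 0.6]
gripper_width: 85.4
```

```bash
python3 - <<'E'
from h import *
im,s=wgrab('whole');print(s['position'],s['ee_rot'],s['joint_vel'].round(3))
E
```

```text
[519.18534644  40.49382334 129.58950734] [ 9.87048196e-01  1.60421697e-01  8.40602364e-04 -1.76992699e-04] [-0.005  0.005 -0.008  0.    -0.001 -0.   ]
```

View pics/whole.png

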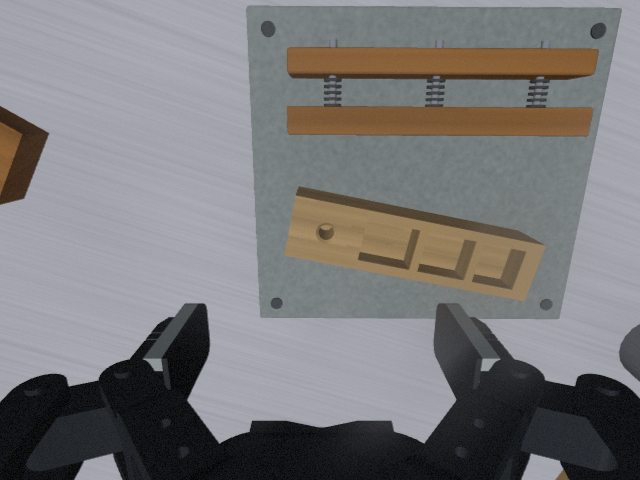

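The hole is at about (325,231). The rail lies skewed ahead of the fence, and its hole end is the nearer end. I'll measure the hole, rail and fence in this view.

```bash
cat > mw.py <<'E'
from h import *
import sys
def fit(im,T,lo,hi,zp,roi):
    W=world_pts(im,T);hsv=cv2.cvtColor(im['color'],cv2.COLOR_RGB2HSV)
    m=((hsv[...,1]>60)&(hsv[...,0]<25)&(W[...,2]>lo)&(W[...,2]<hi)).astype(np.uint8)
    x0,y0,x1,y1=roi;k=np.zeros_like(m);k[y0:y1,x0:x1]=1;m*=k
    cnt=max(cv2.findContours(m,0,1)[0],key=cv2.contourArea)
    pts=np.array([ray(im,*q[0],zp,T)[:2] for q in cnt],np.float32)
    return cv2.minAreaRect(pts)
E
python3 - <<'E'
from mw import *
im,s=wgrab('whole2');print(s['position'],s['joint_vel'].round(3));T=im['T']
W=world_pts(im,T)
print('rail',fit(im,T,46,55,50,(270,170,560,310)))
print('fence',fit(im,T,41,49,45,(270,90,610,150)))
g=cv2.cvtColor(im['color'],cv2.COLOR_RGB2GRAY);c=g[212:252,305:347]
cv2.imwrite('pics/chole.png',cv2.resize(im['color'][202:262,290:360],None,fx=8,fy=8,interpolation=cv2.INTER_CUBIC)[...,::-1])
for th in (85,95,105):
    m=(c<th).astype(np.uint8);n,l,st,ce=cv2.connectedComponentsWithStats(m);i=1+np.argmax(st[1:,4]);
    cnt=max(cv2.findContours((l==i).astype(np.uint8),0,1)[0],key=cv2.contourArea)
    (cc,r)=cv2.minEnclosingCircle(cnt);u,v=cc[0]+305,cc[1]+212
    p=ray(im,u,v,50,T);print(th,st[i],(u,v),r,p,'tool',(np.linalg.inv(im['pose'])@np.r_[p,1])[:3].round(2))
print(np.round(c[::3,::3]))
E
```

```text
[519.02640223  40.31096693 129.32918912] [-0.005  0.006 -0.008 -0.001 -0.002  0.001]
rail ((529.3750610351562, -26.25194549560547), (44.901893615722656, 179.64231872558594), 7.0109171867370605)
fence ((615.616943359375, -9.122360229492188), (17.844274520874023, 199.06419372558594), 18.18266487121582)
85 [13 16 11 11 80] (323.5, 233.0) 6.103377819061279 [520.30962018  38.50164256  50.        ] tool [ 0.55  2.13 79.33]
95 [ 13  16  15  12 124] (325.0, 231.8333339691162) 7.2361979484558105 [521.44530983  37.77792516  50.        ] tool [ 1.4   3.17 79.33]
105 [ 11  11  18  17 156] (324.52941131591797, 231.0) 8.529512405395508 [521.91422494  38.2826704   50.        ] tool [ 2.01  2.84 79.33]
[[131 133 131 133 132 135 135 137 135 135 135 135 133 134]
 [129 130 129 130 130 131 131 132 131 132 133 134 136 135]
 [125 126 130 132 129 130 129 130 129 130 131 131 133 130]
 [125 125 123 122 123 126 125 126 132 129 128 129 131 130]
 [133 130 129 128 126 104 106 114 109 119 124 128 128 132]
 [137 133 133 135 112 113 135 137 134 105 120 124 123 120]
 [138 138 138 138 104  65  67  79  88  91 127 130 128 126]
 [142 139 138 139 105  64  69  75  91  93 136 136 132 132]
 [143 144 145 142 115  68  68  83  90 120 136 138 136 138]
 [128 133 138 141 139 119 105  98 137 142 142 139 139 139]
 [131 133 133 130 130 129 122 124 133 141 141 143 144 144]
 [137 133 132 131 131 132 129 131 133 130 129 131 134 139]
 [133 134 134 137 136 137 135 131 133 131 133 131 129 129]
 [133 133 134 133 134 131 135 136 137 136 135 134 133 135]]
```

View pics/chole.png

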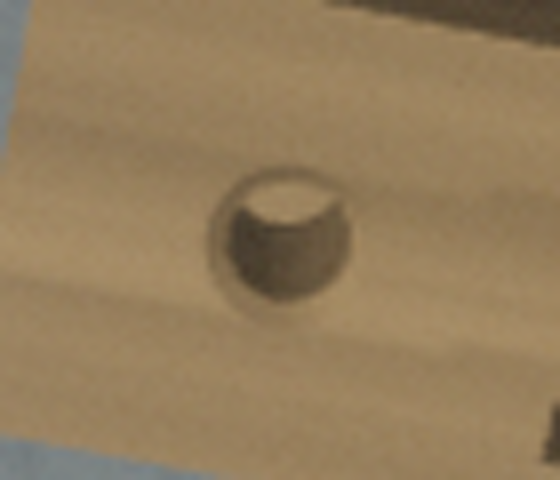

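{"method": "apply_moves", "body": {
  "plan": [-1,-0.004,0.04,0,0,-1,-0.008,0.08,0,0,-1,-0.012,0.12,0,0,-1,-0.016,0.16,0,0,-1,-0.02,0.2,0,0,-1,-0.024,0.24,0,0,-1,-0.025,0.26,0,0,-1,-0.025,0.26,0,0]
}}

```text
clock: 3.18
position: [493.4, 303.8, 128.6]
ee_rot: [0.987, 0.162, 0.001, -0.0]
contact_force: [0.5, -0.1, -0.1]
gripper_width: 85.2
```

{"method": "apply_moves", "body": {
  "plan": [-1,0,0,0,0,-1,0,0,0,0,-1,0,0,0,0,-1,0,0,0,0,-1,0,0,0,0,-1,0,0,0,0,-1,0,0,0,0,-1,0,0,0,0]
}}

```text
clock: 3.85
position: [493.9, 298.7, 128.9]
ee_rot: [0.987, 0.159, 0.0, -0.0]
contact_force: [0.3, 0.1, -0.0]
gripper_width: 85.5
```

```bash
cat > mp.py <<'E'
from h import *
def pinhead(im,zt=72):
    W=world_pts(im,im['T']);hsv=cv2.cvtColor(im['color'],cv2.COLOR_RGB2HSV)
    m=((hsv[...,1]<60)&(W[...,2]>zt-6)&(W[...,2]<zt+12)).astype(np.uint8);m[:150]=0;m[300:]=0;m[:,:230]=0;m[:,410:]=0
    n,l,st,ce=cv2.connectedComponentsWithStats(m);i=1+np.argmax(st[1:,4])
    p=ray(im,*ce[i],zt,im['T']);return st[i],ce[i],p.round(2),(np.linalg.inv(im['pose'])@np.r_[p,1])[:3].round(2)
E
python3 - <<'E'
from mp import *
im,s=wgrab('wpin3');print(s['position'],s['joint_vel'].round(3));print(pinhead(im))
E
```

```text
[493.86321516 298.66116463 128.9097345 ] [0.002 0.002 0.002 0.001 0.    0.   ]
(array([311, 231,  24,  25, 478], dtype=int32), array([322.38912134, 243.19456067]), array([494.47, 297.51,  72.  ]), array([ 0.2 ,  1.28, 56.91]))
```

{"method": "apply_moves", "body": {
  "plan": [-1,0,-0.001,-0.03,0,-1,0,-0.001,-0.05,0,-1,0,-0.001,-0.07,0,-1,0,-0.001,-0.085,0,-1,0,-0.001,-0.085,0,-1,0,-0.001,-0.085,0,-1,0,-0.001,-0.085,0,-1,0,-0.001,-0.085,0]
}}

```text
clock: 4.57
position: [494.6, 298.8, 45.3]
ee_rot: [0.987, 0.159, 0.001, -0.001]
contact_force: [0.0, 0.7, 0.3]
gripper_width: 85.5
```

{"method": "apply_moves", "body": {
  "plan": [0,0,0,0,0,0.3,0,0,0,0,0.6,0,0,0,0,0.8,0,0,0,0,1,0,0,0,0,1,0,0,0,0,1,0,0,0,0,1,0,0,0,0]
}}

```text
clock: 5.23
position: [493.8, 298.0, 43.8]
ee_rot: [0.987, 0.159, 0.0, 0.0]
contact_force: [0.3, -0.3, -0.3]
gripper_width: -0.2
```

```bash
python3 - <<'E'
from mp import *
im,s=wgrab('wgr');print(s['position'],s['contact_force'],s['wrist_torque'],s['gripper_width']);print(pinhead(im))
cv2.imwrite('pics/wgrc.png',cv2.resize(im['color'][150:400,160:480],(800,625))[:600,:,::-1])
E
```

```text
[493.75091594 297.96567887  43.81236349] [ 0.34505676 -0.30974572 -0.30214317] [ 0.02519466 -0.00515738 -0.01458007] -0.22335815804412884
(array([305, 282,  33,   8, 120], dtype=int32), array([321.26666667, 285.85      ]), array([501.71, 300.03,  72.  ]), array([  8.2 ,   0.55, -28.19]))
```

View pics/wgrc.png

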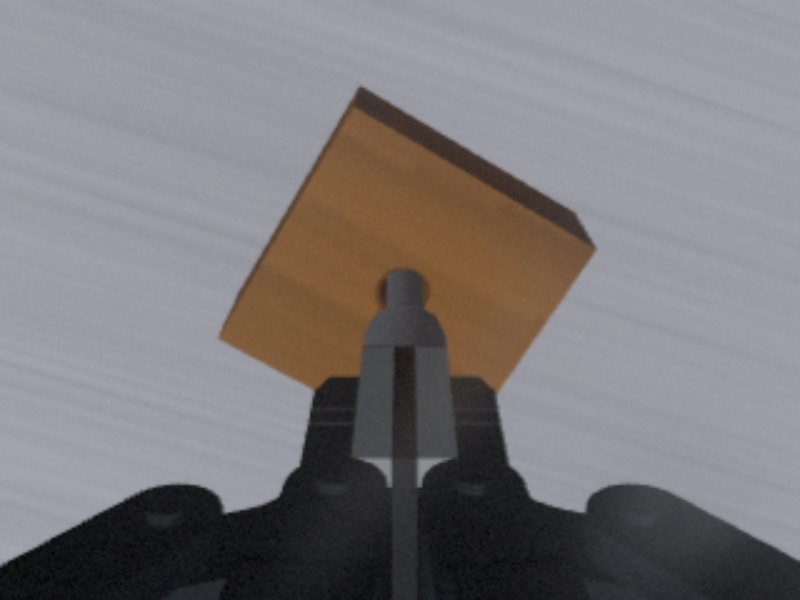

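The gripper reads fully shut (-0.2 mm), so the pin is not between the pads. I'll look from the fixed cameras.

```bash
python3 - <<'E'
from h import *
a=grab('side','side1');b=grab('scene','scene1')
A=a['color'][60:220,210:370];B=b['color'][120:280,370:530]
cv2.imwrite('pics/cs1.png',np.hstack([cv2.resize(x,(400,400),interpolation=cv2.INTER_CUBIC) for x in(A,B)])[...,::-1])
im=load('wgr');W=world_pts(im,im['T'])
T=np.linalg.inv(im['pose'])
for u,v in [(321,265),(321,276),(311,286),(335,286),(311,310),(335,310),(321,300),(321,320),(321,345)]:
    print(u,v,im['range_z'][v,u],W[v,u].round(1),(T@np.r_[W[v,u],1])[:3].round(1))
E
```

```text
321 265 201.1207 [497.1 298.6  34.4] [3.3 0.4 9.4]
321 276 177.03271 [500.6 299.8  58.4] [  7.1   0.4 -14.6]
311 286 168.78616 [498.3 303.6  67.4] [  6.1  -4.  -23.5]
335 286 171.86086 [500.4 293.1  64.5] [  4.8   6.7 -20.7]
311 310 133.30945 [504.8 304.8 102.4] [ 12.6  -3.  -58.6]
335 310 133.17047 [507.5 296.9 102.6] [ 12.7   5.3 -58.7]
321 300 141.16234 [505.7 301.5  94.3] [ 12.5   0.4 -50.5]
321 320 125.16455 [506.6 301.7 110.7] [ 13.3   0.5 -66.9]
321 345 119.57129 [502.1 300.3 118. ] [  8.7   0.5 -74.2]
```

View pics/cs1.png

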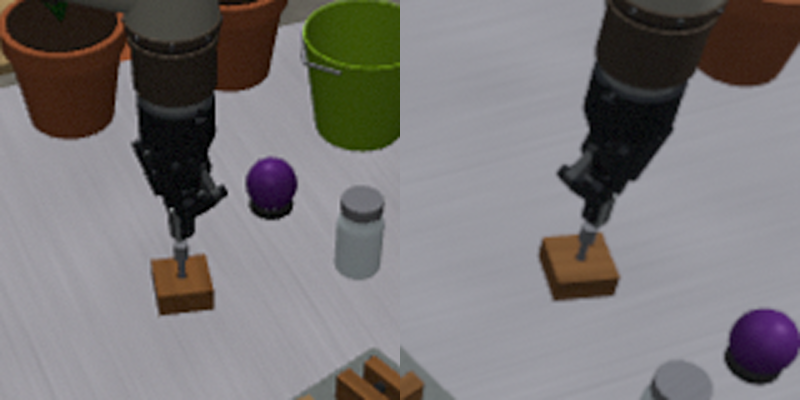

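```bash
python3 - <<'E'
from h import *
im=load('wgr');W=world_pts(im,im['T']);T=np.linalg.inv(im['pose'])
Q=W@T[:3,:3].T+T[:3,3]
for v in range(270,345,4): print(v,[Q[v,u].round(0).tolist() for u in(309,314,321,330)])
im=load('wpin3');W=world_pts(im,im['T']);T=np.linalg.inv(im['pose']);Q=W@T[:3,:3].T+T[:3,3]
for v in range(298,345,6): print(v,[Q[v,u].round(0).tolist() for u in(195,203,440,450)])
print(arm.read_state()['joints'],arm.read_state()['ee_rot'])
E
```

```text
270 [[-2.0, -6.0, 16.0], [-4.0, -3.0, 21.0], [3.0, 0.0, 3.0], [-3.0, 5.0, 19.0]]
274 [[-5.0, -6.0, 16.0], [6.0, -3.0, -10.0], [7.0, 0.0, -12.0], [6.0, 5.0, -10.0]]
278 [[5.0, -5.0, -11.0], [6.0, -3.0, -15.0], [7.0, 0.0, -18.0], [6.0, 5.0, -15.0]]
282 [[4.0, -5.0, -15.0], [7.0, -3.0, -21.0], [7.0, 0.0, -22.0], [6.0, 4.0, -20.0]]
286 [[5.0, -5.0, -20.0], [6.0, -3.0, -24.0], [8.0, 0.0, -27.0], [7.0, 4.0, -25.0]]
290 [[13.0, -4.0, -42.0], [12.0, -2.0, -42.0], [12.0, 0.0, -41.0], [12.0, 4.0, -41.0]]
294 [[13.0, -4.0, -46.0], [13.0, -2.0, -46.0], [13.0, 0.0, -46.0], [12.0, 4.0, -45.0]]
298 [[13.0, -4.0, -49.0], [13.0, -2.0, -50.0], [13.0, 0.0, -49.0], [13.0, 4.0, -49.0]]
302 [[12.0, -4.0, -52.0], [13.0, -2.0, -53.0], [12.0, 0.0, -52.0], [13.0, 4.0, -53.0]]
306 [[12.0, -4.0, -55.0], [13.0, -2.0, -56.0], [13.0, 0.0, -55.0], [13.0, 4.0, -57.0]]
310 [[13.0, -4.0, -59.0], [13.0, -2.0, -58.0], [12.0, 0.0, -58.0], [12.0, 4.0, -58.0]]
314 [[13.0, -4.0, -62.0], [12.0, -2.0, -61.0], [12.0, 0.0, -61.0], [12.0, 4.0, -61.0]]
318 [[13.0, -4.0, -65.0], [13.0, -2.0, -65.0], [13.0, 0.0, -64.0], [13.0, 3.0,
[... 717 characters left out ...]
0]]
310 [[13.0, -43.0, -59.0], [10.0, -42.0, -53.0], [10.0, 43.0, -54.0], [12.0, 45.0, -58.0]]
316 [[12.0, -42.0, -61.0], [8.0, -42.0, -55.0], [7.0, 44.0, -53.0], [13.0, 44.0, -63.0]]
322 [[10.0, -42.0, -63.0], [6.0, -42.0, -55.0], [5.0, 44.0, -54.0], [11.0, 44.0, -64.0]]
328 [[9.0, -42.0, -64.0], [4.0, -42.0, -56.0], [4.0, 43.0, -57.0], [10.0, 43.0, -66.0]]
334 [[7.0, -42.0, -64.0], [1.0, -42.0, -55.0], [2.0, 43.0, -56.0], [7.0, 44.0, -65.0]]
340 [[5.0, -42.0, -66.0], [0.0, -42.0, -58.0], [-0.0, 43.0, -57.0], [6.0, 43.0, -67.0]]
[ 8.23769071e-01  4.54499572e-01 -3.04208513e-01 -1.11096257e-05
 -8.12179960e-01  1.06694793e+00] [ 9.87234209e-01  1.59275278e-01 -3.86046868e-05  2.50792757e-05]
```

The depth image shows the real fingertips about 40 mm behind the reported TCP: tool z is about -40 shut and -53 open, which matches the stated 13 mm swing. The fingers therefore closed above the head and touched nothing. I'll reopen and go about 40 mm lower, watching the force.

{"method": "apply_moves", "body": {
  "plan": [-1,0,0,0,0,-1,0,0,0,0,-1,0,0,0,0,-1,0,0,0,0,-1,0,0,0,0,-1,0,0,0,0]
}}

```text
clock: 5.88
position: [493.7, 298.0, 43.8]
ee_rot: [0.987, 0.159, -0.0, 0.0]
contact_force: [-0.8, -1.0, -0.2]
gripper_width: 72.2
```

{"method": "apply_moves", "body": {
  "plan": [-1,0,0,-0.01,0,-1,0,0,-0.02,0,-1,0,0,-0.03,0,-1,0,0,-0.04,0,-1,0,0,-0.04,0,-1,0,0,-0.04,0,-1,0,0,-0.04,0,-1,0,0,-0.04,0]
}}

```text
clock: 6.55
position: [494.1, 298.3, 4.2]
ee_rot: [0.987, 0.159, 0.0, -0.0]
contact_force: [0.1, 0.4, 1.0]
gripper_width: 85.0
```

```bash
python3 - <<'E'
from h import *
im,s=wgrab('wgr2');print(s['position'],s['contact_force'],s['gripper_width'])
a=grab('side','side2');b=grab('scene','scene2')
A=a['color'][60:220,210:370];B=b['color'][120:280,370:530]
cv2.imwrite('pics/cs2.png',np.hstack([cv2.resize(x,(400,400),interpolation=cv2.INTER_CUBIC) for x in(A,B)])[...,::-1])
E
```

```text
[494.11500512 298.28247879   4.19301706] [0.06117786 0.3581299  1.04192516] 84.96525692095554
```

View pics/cs2.png

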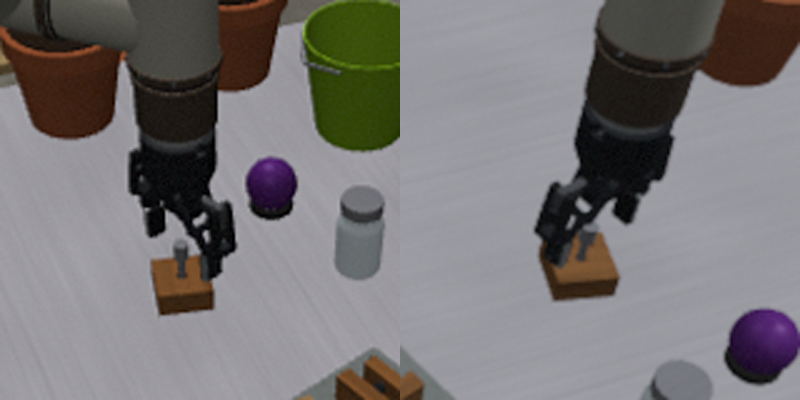

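View pics/wgr2.png

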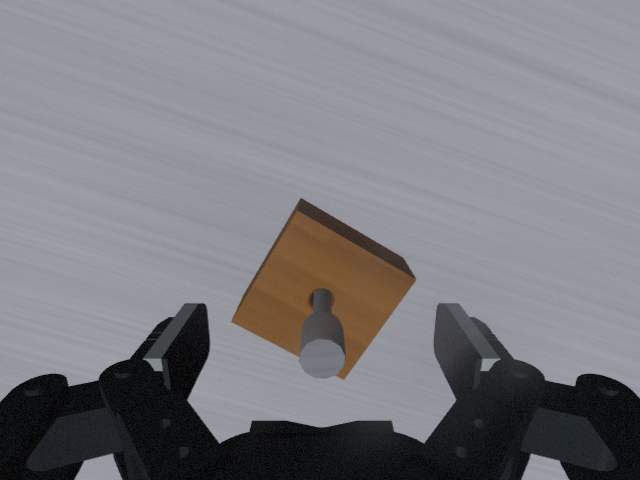

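The head at about (322,357) now sits midway between the open pads, so I'll close.

{"method": "apply_moves", "body": {
  "plan": [0,0,0,0,0,0.4,0,0,0,0,0.7,0,0,0,0,1,0,0,0,0,1,0,0,0,0,1,0,0,0,0,1,0,0,0,0,1,0,0,0,0]
}}

```text
clock: 7.37
position: [493.8, 298.0, 3.9]
ee_rot: [0.987, 0.159, 0.0, 0.0]
contact_force: [0.2, -0.4, 0.4]
gripper_width: 13.9
```

```bash
python3 - <<'E'
from h import *
im,s=wgrab('wgr3');print(s['position'],s['contact_force'],s['gripper_width'])
cv2.imwrite('pics/wgr3c.png',cv2.resize(im['color'][200:440,160:480],(800,600))[...,::-1])
E
```

```text
[493.79723116 297.99789827   3.93938883] [ 0.24073983 -0.37695168  0.40087176] 13.865949443573044
```

View pics/wgr3c.png

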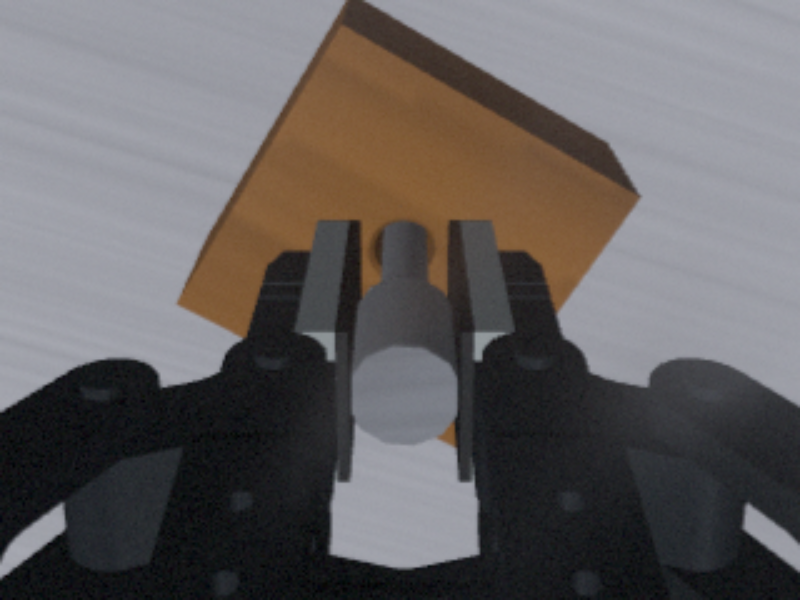

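{"method": "apply_moves", "body": {
  "plan": [1,0,0,0.02,0,1,0,0,0.045,0,1,0,0,0.07,0,1,0,0,0.09,0,1,0,0,0.09,0,1,0,0,0.09,0,1,0,0,0.09,0]
}}

```text
clock: 8.0
position: [492.9, 297.4, 92.9]
ee_rot: [0.987, 0.159, -0.001, 0.0]
contact_force: [0.0, -0.3, -0.3]
gripper_width: 14.0
```

```bash
python3 - <<'E'
from h import *
im,s=wgrab('wlift');print(s['position'],s['contact_force'],s['gripper_width'])
cv2.imwrite('pics/wliftc.png',cv2.resize(im['color'][200:440,160:480],(800,600))[...,::-1])
E
```

```text
[492.94186618 297.42821927  92.87978411] [ 0.01100311 -0.27766121 -0.2514042 ] 13.983191221965933
```

View pics/wliftc.png

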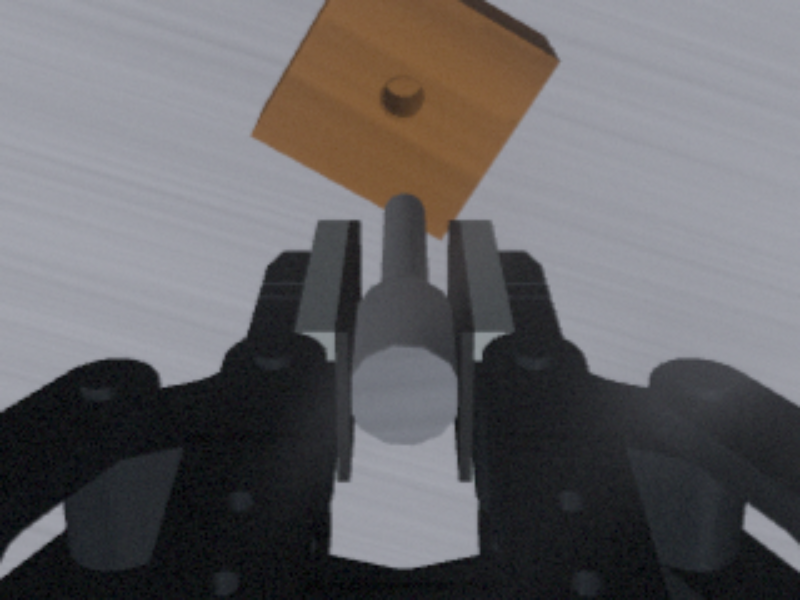

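{"method": "apply_moves", "body": {
  "plan": [1,0.004,-0.04,0,0,1,0.008,-0.08,0,0,1,0.012,-0.12,0,0,1,0.016,-0.16,0,0,1,0.02,-0.2,0,0,1,0.024,-0.235,0,0,1,0.027,-0.26,0,0,1,0.027,-0.26,0,0]
}}

```text
clock: 8.72
position: [519.4, 33.8, 92.2]
ee_rot: [0.988, 0.157, -0.002, 0.0]
contact_force: [0.4, 0.2, -0.4]
gripper_width: 13.9
```

{"method": "apply_moves", "body": {
  "plan": [1,0,0,0,0,1,0,0,0,0,1,0,0,0,0,1,0,0,0,0,1,0,0,0,0,1,0,0,0,0,1,0,0,0,0,1,0,0,0,0]
}}

```text
clock: 9.38
position: [520.7, 38.3, 93.8]
ee_rot: [0.987, 0.16, 0.0, -0.0]
contact_force: [-0.1, -0.5, -0.8]
gripper_width: 14.4
```

```bash
python3 - <<'E'
from h import *
im,s=wgrab('wov');print(s['position'],s['contact_force'],s['gripper_width'],s['joint_vel'].round(3))
cv2.imwrite('pics/wovc.png',cv2.resize(im['color'][180:420,160:480],(800,600))[...,::-1])
def pr(im,p):  # tool pt->pix
    q=np.linalg.inv(im['mount'])@np.r_[p,1];K=im['camera_matrix'];return K[0,0]*q[0]/q[2]+K[0,2],K[1,1]*q[1]/q[2]+K[1,2]
print('foot axis pred',pr(im,[0.5,0,-4]),'head top',pr(im,[.5,0,-68]))
E
```

```text
[520.70662906  38.30001682  93.83759265] [-0.09715158 -0.50918285 -0.84080914] 14.417104279485695 [-0.003 -0.    -0.001  0.002  0.001  0.001]
foot axis pred (np.float64(320.1363897249015), np.float64(280.1539114700154)) head top (np.float64(319.6161739161151), np.float64(356.21723304011755))
```

View pics/wovc.png

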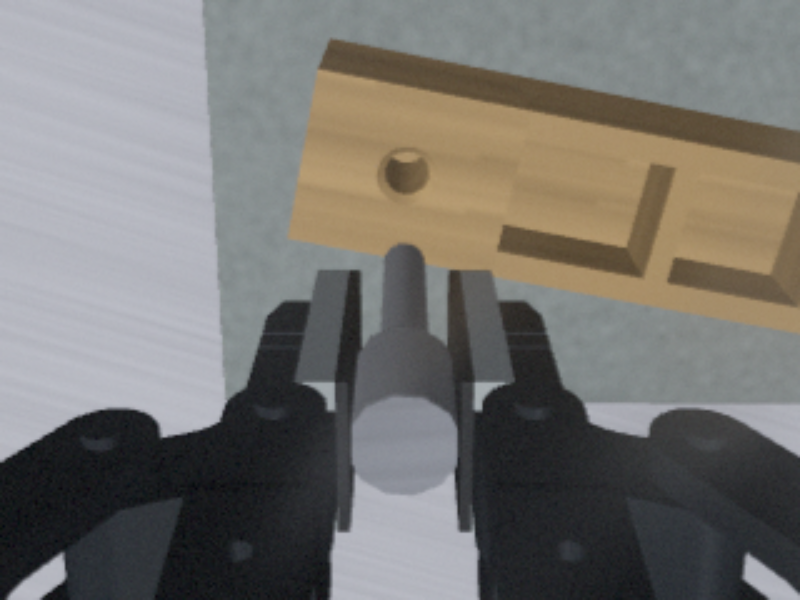

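```bash
python3 - <<'E'
from h import *
for t in('wpin2','whole2','wpin3','wov'):
    im=load(t);print(t,im['mount'][:3,3],im['camera_matrix'][0],im['mount'][:3,:3].round(4).tolist())
im=load('wov');T=im['T'];Pi=np.linalg.inv(im['pose'])
for nm,u,v,z in [('hole',321.3,249.2,50),('headtop',322,358,93.84+68),('foot',321.7,281,97.5)]:
    p=ray(im,u,v,z,T);print(nm,p.round(2),(Pi@np.r_[p,1])[:3].round(2))
g=im['color'][235:265,300:345]
cv2.imwrite('pics/h2.png',cv2.resize(g,None,fx=14,fy=14,interpolation=cv2.INTER_CUBIC)[...,::-1])
E
```

```text
wpin2 [  75.19861412    0.50147965 -178.99715924] [384.60594505   0.         321.30190705] [[0.0005, -0.9575, -0.2885], [1.0, 0.0004, 0.0003], [-0.0002, -0.2885, 0.9575]]
whole2 [  75.19703438    0.50645498 -178.99412691] [384.60594505   0.         321.30190705] [[0.0005, -0.9575, -0.2885], [1.0, 0.0004, 0.0003], [-0.0002, -0.2885, 0.9575]]
wpin3 [  75.19848479    0.50171175 -178.99604843] [384.60594505   0.         321.30190705] [[0.0005, -0.9575, -0.2885], [1.0, 0.0004, 0.0003], [-0.0002, -0.2885, 0.9575]]
wov [  75.19792778    0.50369989 -178.99608266] [384.60594505   0.         321.30190705] [[0.0005, -0.9575, -0.2885], [1.0, 0.0004, 0.0003], [-0.0002, -0.2885, 0.9575]]
hole [521.38  37.91  50.  ] [ 0.51  0.58 43.84]
headtop [520.78  37.49 161.84] [ -0.18   0.79 -68.  ]
foot [520.86  37.54  97.5 ] [-0.09  0.77 -3.66]
```

View pics/h2.png

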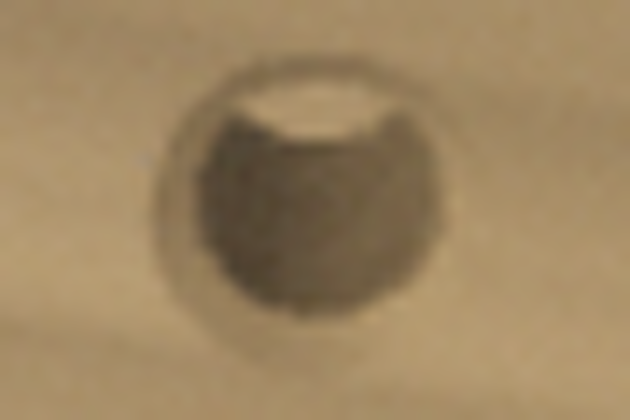

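The pin axis and hole agree to about 0.6 mm, with the hole slightly further along +x. I'll correct that and descend in stages.

{"method": "apply_moves", "body": {
  "plan": [1,0.0006,0.0002,-0.015,0,1,0.0006,0.0002,-0.03,0,1,0.0006,0.0002,-0.04,0,1,0.0006,0.0002,-0.045,0,1,0.0006,0.0002,-0.045,0,1,0.0006,0.0002,-0.045,0,1,0.0006,0.0002,-0.045,0,1,0.0006,0.0002,-0.045,0]
}}

```text
clock: 10.1
position: [522.0, 38.4, 49.6]
ee_rot: [0.987, 0.159, 0.001, -0.0]
contact_force: [-0.0, 0.3, -0.0]
gripper_width: 14.0
```

```bash
python3 - <<'E'
from h import *
im,s=wgrab('wov2');print(s['position'],s['contact_force'],s['gripper_width'],s['joint_vel'].round(3))
cv2.imwrite('pics/wov2c.png',cv2.resize(im['color'][220:340,240:400],(800,600),interpolation=cv2.INTER_CUBIC)[...,::-1])
E
```

```text
[521.96168874  38.35322668  49.57989448] [-0.03149586  0.25349012 -0.02046342] 14.00130399666667 [ 0.    -0.001 -0.003 -0.003  0.001  0.002]
```

View pics/wov2c.png

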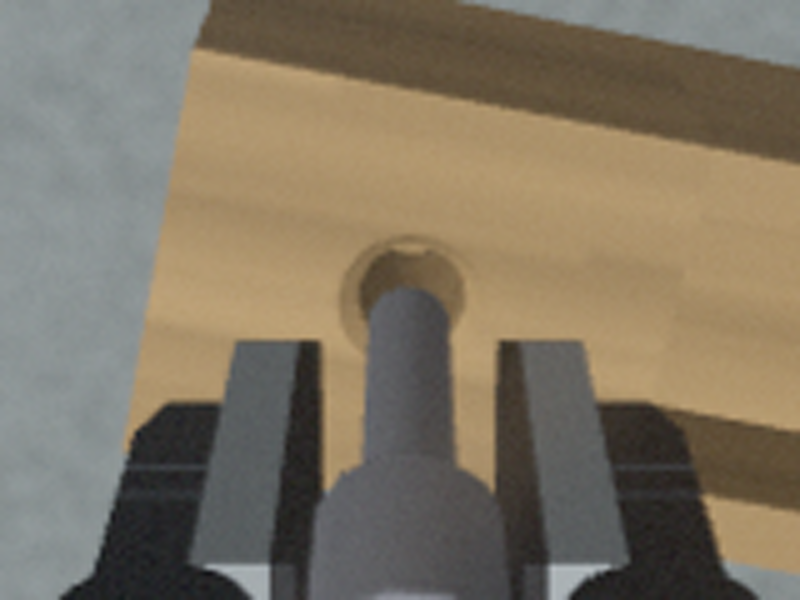

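```bash
python3 - <<'E'
from h import *
im=load('wov2');Pi=np.linalg.inv(im['pose'])
for nm,u,v,z in [('foot far',321.7,277.3,53.2),('hole far inner',322.3,269.2,49.5),('hole L',311.7,278,49.5),('hole R',333.2,277,49.5),('foot L',313.8,285,53.2),('foot R',330,285,53.2),('chamf far',321.8,267,50),('chamf L',307.8,277,50)]:
    p=ray(im,u,v,z,im['T']);print(nm,(Pi@np.r_[p,1])[:3].round(2))
E
```

```text
foot far [ 1.85  0.77 -3.62]
hole far inner [4.66 1.07 0.09]
hole L [-0.07 -4.25  0.08]
hole R [0.47 6.54 0.08]
foot L [-2.25 -3.14 -3.62]
foot R [-2.25  4.88 -3.62]
chamf far [ 6.03  0.82 -0.41]
chamf L [ 0.68 -6.18 -0.42]
```

{"method": "apply_moves", "body": {
  "plan": [1,0.0006,0,0,0,1,0.0006,0,-0.003,0,1,0.0006,0,-0.006,0,1,0.0006,0,-0.009,0,1,0.0006,0,-0.012,0,1,0.0006,0,-0.012,0,1,0.0006,0,-0.012,0]
}}

```text
clock: 10.73
position: [521.7, 38.1, 36.4]
ee_rot: [0.987, 0.159, -0.0, 0.0]
contact_force: [-0.6, -0.2, -0.9]
gripper_width: 14.3
```

```bash
python3 - <<'E'
from h import *
im,s=wgrab('wov3');print(s['position'],s['contact_force'],s['wrist_torque'],s['gripper_width'],s['joint_vel'].round(3))
cv2.imwrite('pics/wov3c.png',cv2.resize(im['color'][220:340,240:400],(800,600),interpolation=cv2.INTER_CUBIC)[...,::-1])
E
```

```text
[521.70654626  38.08534886  36.44476611] [-0.64758371 -0.19651302 -0.89558728] [ 0.00220772 -0.03251983  0.00405254] 14.325611453515533 [ 0.    -0.009  0.009  0.002 -0.001 -0.001]
```

View pics/wov3c.png

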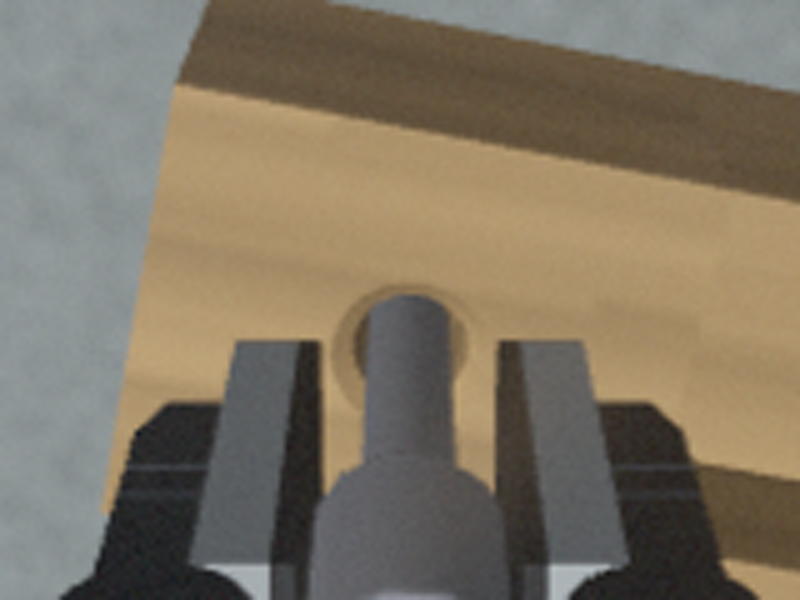

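No contact force, and the foot is inside the hole. I'll continue down to the bottom.

{"method": "apply_moves", "body": {
  "plan": [1,0,0,-0.004,0,1,0,0,-0.008,0,1,0,0,-0.012,0,1,0,0,-0.015,0,1,0,0,-0.017,0,1,0,0,-0.017,0,1,0,0,-0.017,0,1,0,0,-0.017,0]
}}

```text
clock: 11.45
position: [522.1, 38.2, 19.9]
ee_rot: [0.987, 0.159, 0.0, 0.0]
contact_force: [-0.1, -0.2, -0.9]
gripper_width: 14.1
```

```bash
python3 - <<'E'
from h import *
im,s=wgrab('wov4');print(s['position'],s['contact_force'],s['wrist_torque'],s['gripper_width'],s['joint_vel'].round(3))
cv2.imwrite('pics/wov4c.png',cv2.resize(im['color'][200:440,160:480],(800,600),interpolation=cv2.INTER_CUBIC)[...,::-1])
E
```

```text
[522.06930765  38.17904621  19.90013468] [-0.10748553 -0.23554292 -0.93495813] [ 0.02597426 -0.00792241  0.00170937] 14.053479540984549 [-0.001 -0.004  0.002 -0.    -0.001  0.003]
```

View pics/wov4c.png

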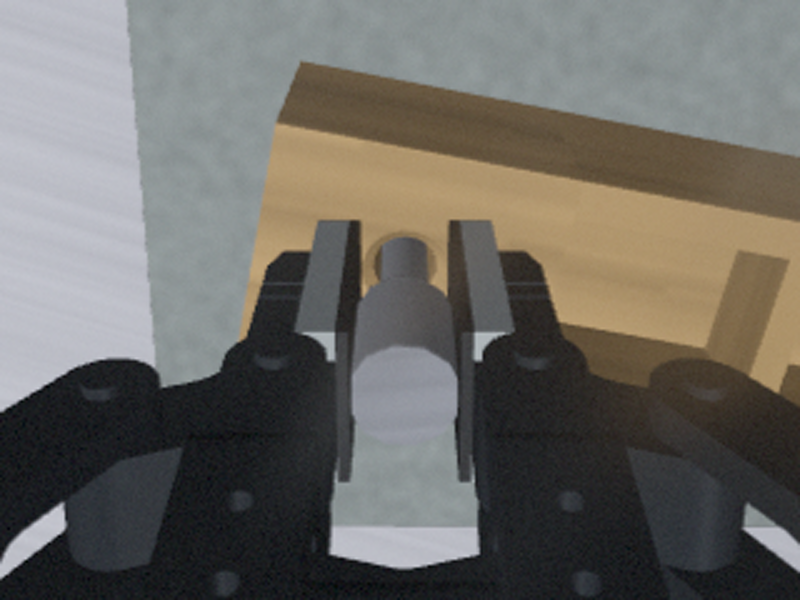

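{"method": "apply_moves", "body": {
  "plan": [1,0,0,-0.001,0,1,0,0,-0.002,0,1,0,0,-0.002,0,1,0,0,-0.002,0]
}}

```text
clock: 11.83
position: [522.1, 38.2, 17.9]
ee_rot: [0.987, 0.159, 0.0, -0.0]
contact_force: [-0.6, 0.1, 0.1]
gripper_width: 14.1
```

```bash
python3 - <<'E'
from h import *
s=arm.read_state();print(s['position'],s['contact_force'],s['wrist_torque'],s['gripper_width'],s['joint_vel'].round(3))
E
```

```text
[522.08340242  38.21963785  17.94618661] [-0.581889    0.11927963  0.09124752] [ 0.02063515  0.02172562 -0.00408433] 14.141355281354711 [-0.002 -0.002  0.     0.001  0.001  0.001]
```

Almost at the bottom with no force. I'll release here so the pin can drop the last millimetre, then rise.

{"method": "apply_moves", "body": {
  "plan": [0.6,0,0,0,0,0.4,0,0,0,0,0,0,0,0,0,-0.5,0,0,0,0,-1,0,0,0,0,-1,0,0,0,0,-1,0,0,0,0,-1,0,0,0,0]
}}

```text
clock: 12.5
position: [522.0, 38.2, 17.8]
ee_rot: [0.987, 0.159, 0.0, 0.0]
contact_force: [1.0, 0.2, -0.6]
gripper_width: 85.4
```

{"method": "apply_moves", "body": {
  "plan": [-1,0,0,0.03,0,-1,0,0,0.06,0,-1,0,0,0.09,0,-1,-0.02,0,0.11,0,-1,-0.02,0,0.11,0,-1,-0.02,0,0.11,0,-1,-0.02,0,0.11,0,-1,-0.02,0,0.11,0]
}}

```text
clock: 13.17
position: [501.5, 38.0, 126.6]
ee_rot: [0.987, 0.159, -0.001, 0.0]
contact_force: [0.7, 0.5, -0.2]
gripper_width: 85.0
```

```bash
python3 - <<'E'
from mp import *; from mw import fit
im,s=wgrab('wrel');print(s['position'],s['contact_force'],s['gripper_width'])
print('pin',pinhead(im,86))
print('rail',fit(im,im['T'],46,55,50,(230,150,600,310)))
print('fence',fit(im,im['T'],41,49,45,(230,60,630,150)))
a=grab('side','side3');b=grab('scene','scene3')
for n in (a,b):
    W=world_pts(n);m=(W[...,2]>60)&(abs(W[...,0]-522)<15)&(abs(W[...,1]-38)<15);print(W[m].max(0) if m.any() else None,m.sum())
cv2.imwrite('pics/wrelc.png',np.hstack([cv2.resize(a['color'][180:320,280:440],(400,300)),cv2.resize(im['color'],(400,300))])[...,::-1])
E
```

```text
[501.46243905  37.96294114 126.60197917] [ 0.66327686  0.4856796  -0.16387765] 85.00908922793622
pin (array([319, 206,  27,  28, 570], dtype=int32), array([331.77894737, 219.52807018]), array([522.48,  37.83,  86.  ]), array([20.  ,  6.73, 40.56]))
rail ((529.2459106445312, -26.300247192382812), (44.646236419677734, 179.70797729492188), 6.9950361251831055)
fence ((615.5604248046875, -9.287025451660156), (17.831186294555664, 199.12989807128906), 18.34169578552246)
[536.50419878  52.87358947 525.41337361] 182
[536.9923195   52.93601019 524.01381661] 658
```

View pics/wrelc.png

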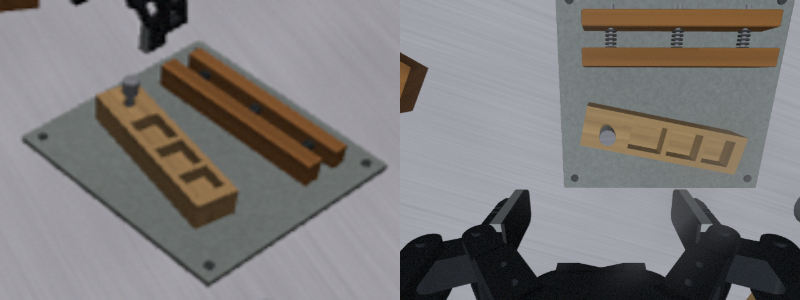

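```bash
python3 - <<'E'
from h import *
im=load('wrel');W=world_pts(im,im['T'])
p=W[209:230,324:340].reshape(-1,3);print('head top z (wrist)',np.percentile(p[:,2],[10,50,90]))
p=W[222:245,350:395].reshape(-1,3);print('rail z',np.percentile(p[:,2],[10,50,90]))
for t in('side3','scene3'):
    n=load(t);W=world_pts(n);m=(W[...,2]>60)&(W[...,2]<110)&(abs(W[...,0]-522)<15)&(abs(W[...,1]-38)<15);print(t,W[m].max(0).round(1),W[m].min(0).round(1),m.sum())
E
```

```text
head top z (wrist) [85.01238273 85.95443762 86.74320827]
rail z [29.6195178  47.71732479 50.49039761]
side3 [527.2  42.5  90.4] [512.3  28.6  60.9] 60
scene3 [529.1  42.9  87.8] [513.7  27.9  65. ] 67
```

The pin is home: its head top is at z 86.0, against an expected 86. For the push I plan to use both open fingers on the rail's near face, with tool x along the pressing direction. First I'll check the gripper's bulk against the pin head.

```bash
python3 - <<'E'
from h import *
im=load('wrel');W=world_pts(im,im['T']);Pi=np.linalg.inv(im['pose']);Q=W@Pi[:3,:3].T+Pi[:3,3]
g=(im['range_z']>0)&(Q[...,2]<-30)&(np.arange(480)[:,None]>290)
q=Q[g]
for zlo in range(-150,-40,12):
    m=(q[:,2]>=zlo)&(q[:,2]<zlo+12)
    if m.sum()>20:
        print(zlo,m.sum(),'x',np.percentile(q[m,0],[1,50,99]).round(),'y',np.percentile(q[m,1],[0.5,99.5]).round(), '|y|>45 xmax',np.percentile(q[m&(abs(q[:,1])>45)][:,0],99).round() if (m&(abs(q[:,1])>45)).sum()>5 else None)
E
```

```text
-138 4206 x [17. 19. 22.] y [-30.  32.] |y|>45 xmax None
-126 19739 x [ 6. 14. 20.] y [-63.  64.] |y|>45 xmax 15.0
-114 18551 x [-8. 11. 19.] y [-72.  73.] |y|>45 xmax 15.0
-102 8217 x [-8. 13. 16.] y [-72.  74.] |y|>45 xmax 16.0
-90 2993 x [-4. 10. 14.] y [-55.  56.] |y|>45 xmax 14.0
-78 3072 x [-9.  8. 13.] y [-55.  57.] |y|>45 xmax 13.0
-66 2294 x [-9.  8. 13.] y [-55.  57.] |y|>45 xmax 13.0
-54 381 x [-9.  2. 12.] y [-44.  49.] |y|>45 xmax 13.0
```

Clear: with tips at z≈20 the knuckles reach x≤16 mm, well short of the pin head. I'll move behind the rail and descend.

{"method": "apply_moves", "body": {
  "plan": [-1,-0.01,-0.03,0,0,-1,-0.02,-0.06,0,0,-1,-0.026,-0.083,0,0,-1,-0.026,-0.083,-0.03,0,-1,-0.026,-0.083,-0.06,0,-1,-0.026,-0.083,-0.09,0,-1,-0.026,-0.083,-0.1,0,-1,-0.026,-0.083,-0.1,0]
}}

```text
clock: 13.98
position: [473.3, -45.6, 24.4]
ee_rot: [0.987, 0.159, -0.004, 0.0]
contact_force: [0.2, 0.5, 0.1]
gripper_width: 85.6
```

{"method": "apply_moves", "body": {
  "plan": [-1,0,0,0,0,-1,0,0,-0.01,0,-1,0,0,-0.02,0,-1,0,0,-0.03,0,-1,0,0,-0.04,0,-1,0,0,-0.045,0,-1,0,0,-0.045,0,-1,0,0,-0.045,0]
}}

```text
clock: 14.65
position: [476.7, -44.7, -16.5]
ee_rot: [0.987, 0.159, 0.001, 0.0]
contact_force: [0.4, 0.5, -0.8]
gripper_width: 85.4
```

```bash
python3 - <<'E'
from h import *
im,s=wgrab('wps');print(s['position'],s['ee_rot'],s['contact_force'],s['gripper_width'])
a=grab('side','side4');b=grab('scene','scene4')
cv2.imwrite('pics/ps.png',np.vstack([np.hstack([cv2.resize(a['color'][150:330,260:460],(400,300)),cv2.resize(b['color'][200:380,220:420],(400,300))]),np.hstack([cv2.resize(im['color'],(400,300)),np.zeros((300,400,3),np.uint8)])])[...,::-1])
E
```

```text
[476.74572303 -44.67040389 -16.47867451] [9.87208555e-01 1.59432631e-01 7.09911971e-04 3.21343245e-05] [ 0.44815204  0.53315547 -0.78855726] 85.40556335937622
```

View pics/ps.png

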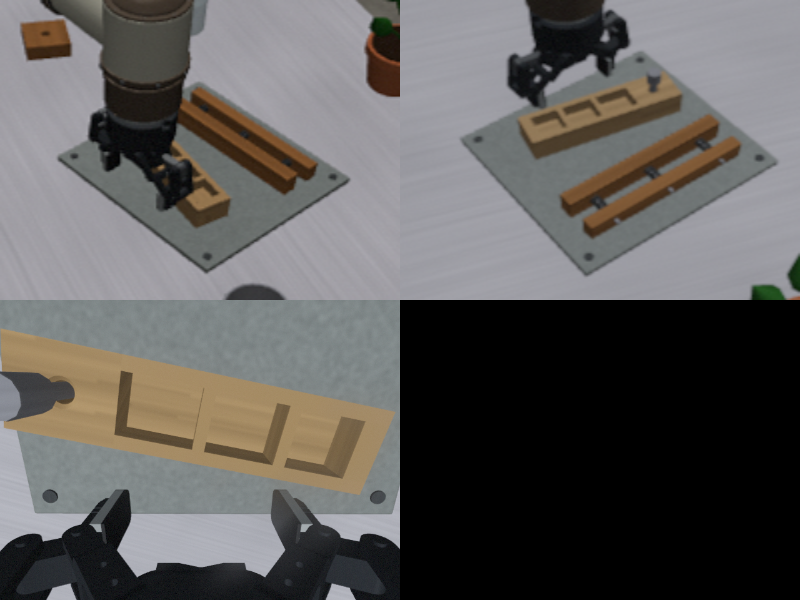

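{"method": "apply_moves", "body": {
  "plan": [-1,0,0,-0.004,0,-1,0,0,-0.008,0,-1,0,0,-0.012,0,-1,0,0,-0.014,0,-1,0,0,-0.014,0,-1,0,0,-0.014,0,-1,0,0,-0.014,0]
}}

```text
clock: 15.38
position: [476.0, -44.8, -31.2]
ee_rot: [0.987, 0.159, -0.0, 0.0]
contact_force: [0.3, 0.3, -0.4]
gripper_width: 85.5
```

```bash
python3 - <<'E'
from mw import *
im,s=wgrab('wps2');print(s['position'],s['ee_rot'],s['contact_force'],s['gripper_width'])
cv2.imwrite('pics/t1.png',im['color'][...,::-1])
E
```

```text
[476.00466426 -44.8119048  -31.22119311] [ 9.87230357e-01  1.59299160e-01 -1.01058833e-05  2.18558435e-05] [ 0.29020593  0.29934992 -0.44664524] 85.5007702994347
```

View pics/t1.png

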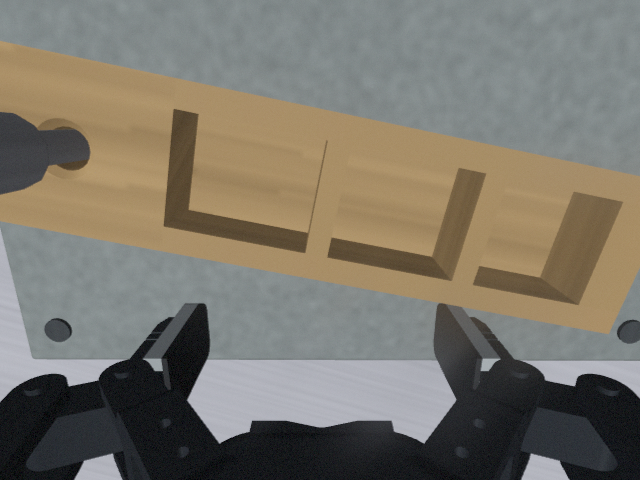

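{"method": "apply_moves", "body": {
  "plan": [-1,0.0038,0.00125,0,0,-1,0.0076,0.0025,0,0,-1,0.0114,0.00375,0,0,-1,0.0152,0.005,0,0,-1,0.019,0.00625,0,0,-1,0.0228,0.0075,0,0,-1,0.0266,0.00875,0,0,-1,0.0304,0.01,0,0]
}}

```text
clock: 16.1
position: [506.7, -34.7, -31.2]
ee_rot: [0.987, 0.159, -0.0, 0.0]
contact_force: [-0.4, -0.7, 0.2]
gripper_width: 85.3
```

{"method": "apply_moves", "body": {
  "plan": [-1,0.0038,0.00125,0,0,-1,0.0076,0.0025,0,0,-1,0.0114,0.00375,0,0,-1,0.0152,0.005,0,0,-1,0.0152,0.005,0,0,-1,0.0152,0.005,0,0,-1,0.0152,0.005,0,0]
}}

```text
clock: 16.68
position: [521.5, -29.8, -31.2]
ee_rot: [0.987, 0.159, 0.0, -0.0]
contact_force: [0.7, -1.0, -0.8]
gripper_width: 85.8
```

```bash
python3 - <<'E'
from mw import *
im,s=wgrab('wps3');print(s['position'],s['ee_rot'],s['contact_force'],s['gripper_width'])
b=grab('scene','scene5');a=grab('side','side5')
cv2.imwrite('pics/ps3.png',np.vstack([np.hstack([cv2.resize(a['color'][150:330,260:460],(400,300)),cv2.resize(b['color'][200:380,220:420],(400,300))]),np.hstack([cv2.resize(im['color'],(400,300)),np.zeros((300,400,3),np.uint8)])])[...,::-1])
E
```

```text
[521.53851138 -29.80081634 -31.21980213] [ 9.87235975e-01  1.59264333e-01  4.33509909e-05 -1.59691415e-05] [ 0.66241115 -0.99982055 -0.79151851] 85.75910741608217
```

View pics/ps3.png

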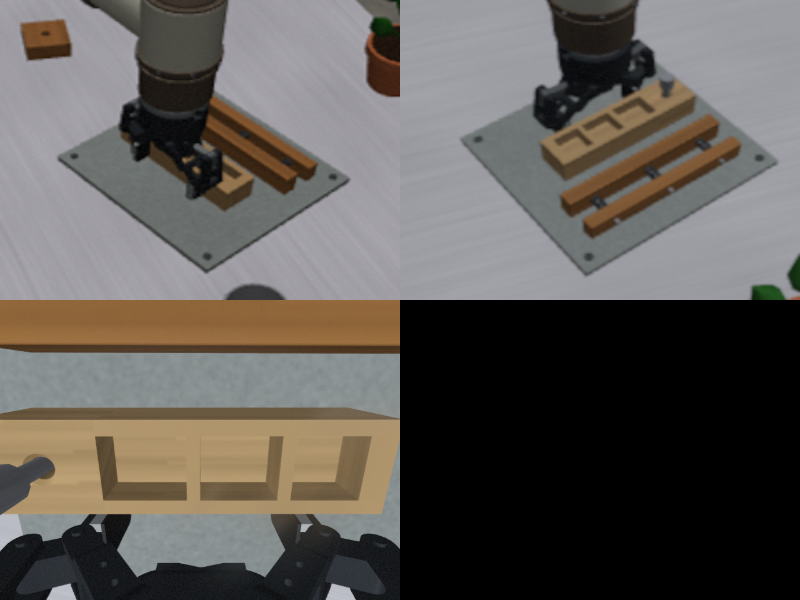

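The rail is now parallel to the fence, with both fingers on its near face. I'll go on, measuring the remaining gap from the range image.

```bash
cat > mg.py <<'E'
from h import *
n=np.array([np.cos(np.radians(18.25)),np.sin(np.radians(18.25))]);t=np.array([-n[1],n[0]])
F0=np.array([607.0,-12.0])
def edges(im):
    """n,t coords of top-surface points of rail (z~50) and fence (z~45)"""
    W=world_pts(im,im['T'] if 'T' in im else None);hsv=cv2.cvtColor(im['color'],cv2.COLOR_RGB2HSV)
    wood=(hsv[...,1]>60)&(hsv[...,0]<25)&(im['range_z']>0)
    P=W[...,:2]-F0;N=P@n;Tt=P@t;Z=W[...,2]
    ok=wood&(abs(Tt)<120)&(N>-140)&(N<60)
    return N,Tt,Z,ok
def report(im):
    N,Tt,Z,ok=edges(im)
    for nm,lo,hi,nlo,nhi in[('rail',47.3,55,-140,15),('fence',40,47.2,-12,40)]:
        r=[]
        for tc in range(-90,91,15):
            m=ok&(Z>lo)&(Z<hi)&(abs(Tt-tc)<5)&(N>nlo)&(N<nhi)
            if m.sum()>15: r.append((tc,round(float(np.percentile(N[m],2)),1),round(float(np.percentile(N[m],98)),1)))
        print(nm,r)
E
python3 - <<'E'
from mg import *
print('wrist');report(load('wps3'));print('scene');report(load('scene5'))
E
```

```text
wrist
rail [(-75, -71.3, -29.2), (-60, -71.7, -28.6), (-45, -72.1, -28.5), (-30, -72.5, -28.7), (-15, -72.1, -28.6), (0, -72.1, -28.6), (15, -71.7, -28.8), (30, -72.2, -28.7), (45, -72.6, -28.8), (60, -71.8, -29.1), (75, -72.0, -29.0), (90, -72.3, -29.0)]
fence [(-60, 0.1, 15.8), (-45, 0.1, 15.8), (-30, 0.1, 15.7), (-15, 0.1, 15.7), (0, 0.1, 15.7), (15, 0.2, 15.6), (30, 0.2, 15.6), (45, 0.2, 15.6), (60, 0.2, 15.6), (75, 0.2, 15.5), (90, 0.2, 14.9)]
scene
rail [(-75, -71.8, 5.5), (-60, -72.6, -29.5), (-45, -74.3, -30.0), (-30, -73.4, -29.5), (-15, -73.5, -30.0), (0, -72.7, -29.5), (15, -73.2, 1.4), (30, -73.1, -29.9), (45, -73.7, -9.3), (60, -73.2, -11.6), (75, -73.3, -6.4), (90, -61.0, -30.1)]
fence [(-90, -1.2, 38.4), (-75, -0.8, 38.1), (-60, -0.9, 38.0), (-45, -0.1, 39.6), (-30, -0.2, 38.0), (-15, -1.2, 21.5), (0, -0.6, 38.0), (15, 0.4, 16.4), (30, -0.7, 38.8), (45, -0.8, 39.6), (60, -0.3, 39.0), (75, -0.5, 22.9), (90, -0.5, 23.7)]
```

{"method": "apply_moves", "body": {
  "plan": [-1,0.0029,0.0009,0,0,-1,0.0057,0.0019,0,0,-1,0.0085,0.0028,0,0,-1,0.0114,0.0038,0,0,-1,0.0142,0.0047,0,0,-1,0.0171,0.0056,0,0,-1,0.019,0.0063,0,0,-1,0.019,0.0063,0,0]
}}

```text
clock: 17.5
position: [541.3, -23.3, -31.2]
ee_rot: [0.987, 0.159, 0.0, 0.0]
contact_force: [0.2, -0.3, 0.5]
gripper_width: 85.3
```

{"method": "apply_moves", "body": {
  "plan": [-1,0.0019,0.0006,0,0,-1,0.0038,0.0013,0,0,-1,0.0057,0.0019,0,0,-1,0.0076,0.0025,0,0,-1,0.0095,0.0031,0,0,-1,0.0105,0.0035,0,0,-1,0.0105,0.0035,0,0,-1,0.0105,0.0035,0,0]
}}

```text
clock: 18.17
position: [550.0, -20.3, -31.3]
ee_rot: [0.987, 0.159, -0.001, -0.0]
contact_force: [-4.6, -0.7, 2.1]
gripper_width: 85.4
```

```bash
python3 - <<'E'
from mg import *
im,s=wgrab('wps4');print(s['position'],s['contact_force'],'along n',s['contact_force'][:2]@n,s['wrist_torque'],s['ee_rot']);report(im)
E
```

```text
[550.0486675  -20.34513727 -31.3431375 ] [-4.6008219  -0.72932414  2.06146093] along n -4.597794462617556 [-0.31541794  0.81967168 -0.16246423] [ 9.87294106e-01  1.58900915e-01 -9.20860144e-04 -1.47601387e-07]
rail [(-75, -42.7, -0.5), (-60, -43.0, -0.0), (-45, -43.7, 0.2), (-30, -43.8, -0.0), (-15, -43.5, 0.2), (0, -43.5, 0.2), (15, -43.1, 0.1), (30, -43.5, 0.1), (45, -43.5, 0.2), (60, -42.8, -0.0), (75, -42.7, 0.1), (90, -41.6, 0.1)]
fence [(-75, 0.1, 17.4), (-60, -11.0, 38.8), (-45, 0.1, 39.2), (-30, -9.8, 39.3), (-15, 0.1, 39.1), (0, 0.2, 39.2), (15, 0.2, 39.2), (30, 0.2, 38.9), (45, 0.2, 39.1), (60, 0.2, 39.1), (75, 0.2, 38.9), (90, 0.2, 18.2)]
```

In contact and flush, with about 4.6 N at first movement. I'll advance slowly.

{"method": "apply_moves", "body": {
  "plan": [-1,0.001,0.0003,0,0,-1,0.002,0.0006,0,0,-1,0.003,0.001,0,0,-1,0.004,0.0013,0,0,-1,0.005,0.0016,0,0,-1,0.006,0.002,0,0,-1,0.006,0.002,0,0,-1,0.006,0.002,0,0]
}}

```text
clock: 18.88
position: [553.7, -19.1, -31.5]
ee_rot: [0.987, 0.158, -0.003, 0.0]
contact_force: [-8.8, -1.7, 5.9]
gripper_width: 85.4
```

```bash
python3 - <<'E'
from mg import *
im,s=wgrab('wps5');print(s['position'],s['contact_force'],'along n',s['contact_force'][:2]@n,s['ee_rot']);report(im)
E
```

```text
[553.69594739 -19.1259656  -31.47394848] [-8.78371274 -1.72994743  5.87355405] along n -8.883641232733668 [ 9.87370759e-01  1.58393017e-01 -3.25917433e-03  1.20380334e-04]
rail [(-75, -38.8, 3.5), (-60, -39.1, 4.1), (-45, -39.6, 4.2), (-30, -39.7, 4.1), (-15, -39.4, 4.2), (0, -39.5, 4.3), (15, -39.0, 4.1), (30, -39.4, 4.3), (45, -39.5, 4.3), (60, -38.6, 4.0), (75, -38.6, 4.2), (90, -37.6, 4.2)]
fence [(-75, 4.1, 21.7), (-60, -10.8, 39.1), (-45, 4.2, 38.8), (-30, -9.7, 39.1), (-15, 4.2, 38.9), (0, 4.3, 38.7), (15, 4.2, 38.7), (30, 4.3, 38.8), (45, 4.3, 39.2), (60, 4.3, 39.1), (75, 4.3, 38.7), (90, 4.3, 22.2)]
```

Fence at 4.2 mm, force 8.9 N. A further 8 mm or so of command should bring it near half travel, with a slight rise to relieve the downward drag.

{"method": "apply_moves", "body": {
  "plan": [-1,0.001,0.0003,0.0002,0,-1,0.002,0.0006,0.0004,0,-1,0.003,0.001,0.0006,0,-1,0.004,0.0013,0.0008,0,-1,0.005,0.0016,0.001,0,-1,0.006,0.002,0.001,0,-1,0.006,0.002,0.001,0,-1,0.006,0.002,0.001,0]
}}

```text
clock: 19.6
position: [557.1, -17.9, -31.4]
ee_rot: [0.987, 0.158, -0.006, 0.0]
contact_force: [-10.5, -4.1, 4.2]
gripper_width: 85.2
```

```bash
python3 - <<'E'
from mg import *
im,s=wgrab('wps6');print(s['position'],s['contact_force'],'along n',s['contact_force'][:2]@n,s['ee_rot']);report(im)
E
```

```text
[557.11325454 -17.92775278 -31.39867523] [-10.48506503  -4.12482394   4.24609596] along n -11.249402666331546 [ 9.87392299e-01  1.58180087e-01 -5.95373733e-03  2.48407545e-04]
rail [(-75, -34.7, 7.5), (-60, -35.0, 8.1), (-45, -35.7, 8.2), (-30, -35.6, 8.0), (-15, -35.5, 8.3), (0, -35.4, 8.3), (15, -34.9, 8.2), (30, -35.4, 8.3), (45, -35.4, 8.3), (60, -34.6, 8.1), (75, -34.5, 8.2), (90, -32.9, 8.2)]
fence [(-75, 8.1, 25.9), (-60, -10.7, 38.6), (-45, 8.2, 38.5), (-30, -9.3, 26.2), (-15, 8.2, 26.2), (0, 8.2, 38.9), (15, 8.3, 38.5), (30, 8.3, 38.5), (45, 8.3, 38.7), (60, 8.3, 38.7), (75, 8.3, 26.3), (90, 8.3, 26.3)]
```

{"method": "apply_moves", "body": {
  "plan": [-1,0.001,0.0003,0.0002,0,-1,0.002,0.0006,0.0002,0,-1,0.002,0.0006,0.0002,0,-1,0.002,0.0006,0.0002,0,-1,0.002,0.0006,0.0002,0,-1,0.002,0.0006,0.0002,0,-1,0.002,0.0006,0.0002,0,-1,0.002,0.0006,0.0002,0]
}}

```text
clock: 20.32
position: [558.2, -17.6, -31.4]
ee_rot: [0.987, 0.158, -0.007, 0.0]
contact_force: [-12.5, -3.1, 5.0]
gripper_width: 85.8
```

{"method": "apply_moves", "body": {
  "plan": [-1,0,0,0,0,-1,0,0,0,0,-1,0,0,0,0,-1,0,0,0,0,-1,0,0,0,0,-1,0,0,0,0,-1,0,0,0,0,-1,0,0,0,0]
}}

```text
clock: 20.98
position: [558.2, -17.5, -31.4]
ee_rot: [0.987, 0.158, -0.007, 0.0]
contact_force: [-11.3, -4.5, 3.9]
gripper_width: 85.6
```

```bash
python3 - <<'E'
from mg import *
im,s=wgrab('wps7');print(s['clock'],s['position'],s['contact_force'],'along n',s['contact_force'][:2]@n,s['joint_vel'].round(4));report(im)
W=world_pts(im,im['T']);T=im['T']
b=grab('scene','scene7');a=grab('side','side7')
for x in (a,b):
    report(x);W=world_pts(x);c=F0+n*(-12)+t*74.8;m=(W[...,2]>78)&(W[...,2]<100)&(np.hypot(W[...,0]-c[0],W[...,1]-c[1])<14);print('pin head',c,W[m].max(0).round(1),np.median(W[m],0).round(1),m.sum()) if m.any() else print('none')
cv2.imwrite('pics/ps7.png',np.vstack([np.hstack([cv2.resize(a['color'][150:330,260:460],(400,300)),cv2.resize(b['color'][200:380,220:420],(400,300))]),np.hstack([cv2.resize(im['color'],(400,300)),np.zeros((300,400,3),np.uint8)])])[...,::-1])
E
```

```text
20.9833 [558.20942983 -17.54307611 -31.40341291] [-11.25798253  -4.47319754   3.92318124] along n -12.092539736777043 [-0.0001  0.001   0.0017  0.0001  0.0002 -0.0005]
rail [(-75, -33.5, 8.8), (-60, -33.7, 9.3), (-45, -34.2, 9.5), (-30, -34.3, 9.3), (-15, -34.1, 9.6), (0, -34.1, 9.6), (15, -33.6, 9.4), (30, -34.2, 9.6), (45, -34.2, 9.6), (60, -33.3, 9.3), (75, -33.6, 9.5), (90, -32.4, 9.5)]
fence [(-75, 9.4, 27.2), (-60, -10.6, 27.3), (-45, 9.5, 39.1), (-30, -9.5, 27.5), (-15, 9.5, 27.5), (0, 9.5, 39.1), (15, 9.5, 39.0), (30, 9.5, 39.0), (45, 9.6, 39.0), (60, 9.6, 27.6), (75, 9.6, 38.8), (90, -10.6, 27.6)]
rail [(-75, -37.3, 13.5), (-60, -37.2, 7.3)]
fence [(-90, 6.4, 39.5), (-75, -8.9, 39.5), (-60, -0.4, 38.8), (-45, -0.1, 38.2), (0, 13.8, 39.2)]
none
rail [(-75, -33.5, 7.1), (-60, -35.6, 8.2), (-45, -36.4, 7.3), (-30, -34.4, 7.6), (-15, -35.7, 9.5), (0, -34.8, 8.7), (15, -34.9, 8.0), (30, -34.3, 8.5), (45, -36.1, 9.8), (60, -34.3, 7.5), (75, -34.1, 8.6), (90, -18.0, 7.9)]
fence [(-90, 8.7, 28.3), (-75, -8.3, 26.0), (-60, 7.4, 28.0), (-45, 7.3, 38.4), (-30, -8.8, 37.8), (-15, 7.4, 28.5), (0, 5.2, 29.0), (15, 6.6, 39.4), (30, 0.2, 39.2), (45, 6.7, 39.2), (60, 6.9, 28.3), (75, -5.2, 39.1), (90, 7.1, 39.6)]
pin head [572.17895776  55.27952896] [576.8  61.2  87.7] [569.3  53.5  84.6] 50
```

View pics/ps7.png

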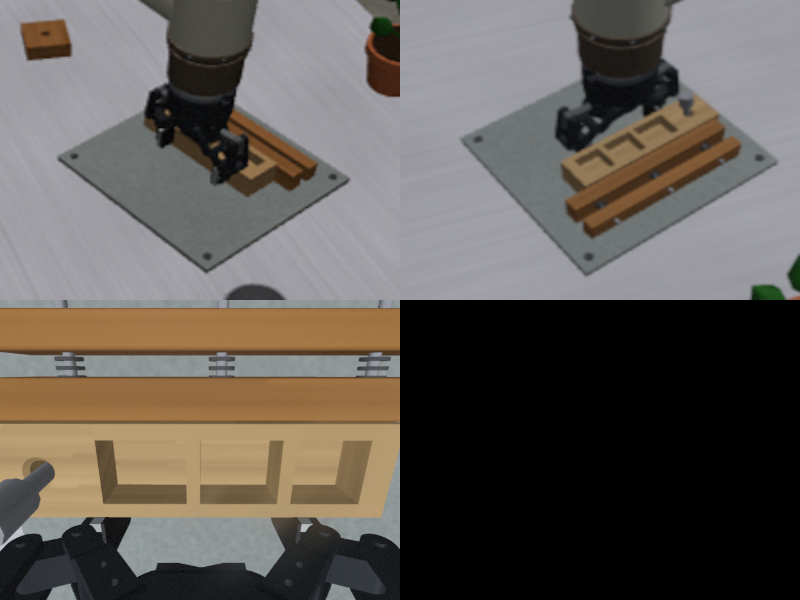

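The measurements show the fence at 9.5 mm, 12.1 N, the rail parallel and the pin upright. One last close look at the clearance between pin and knuckle, plus one more second of hold, before handing in.

{"method": "apply_moves", "body": {
  "plan": [-1,0,0,0,0,-1,0,0,0,0,-1,0,0,0,0,-1,0,0,0,0,-1,0,0,0,0,-1,0,0,0,0,-1,0,0,0,0,-1,0,0,0,0]
}}

```text
clock: 21.8
position: [558.2, -17.6, -31.4]
ee_rot: [0.987, 0.158, -0.007, 0.0]
contact_force: [-11.6, -3.4, 5.8]
gripper_width: 85.5
```

```bash
python3 - <<'E'
from mg import *
b=grab('scene','scene8');s=arm.read_state();print(s['contact_force'],s['contact_force'][:2]@n,s['joint_vel'].round(4))
cv2.imwrite('pics/z8.png',cv2.resize(b['color'][220:310,290:410],(800,600),interpolation=cv2.INTER_CUBIC)[...,::-1])
cv2.imwrite('pics/z8f.png',b['color'][...,::-1])
E
```

```text
[-11.62839021  -4.03078529   4.83959377] -12.305768085013696 [-0.0015 -0.0009 -0.0001  0.0008 -0.0009  0.0009]
```

View pics/z8.png

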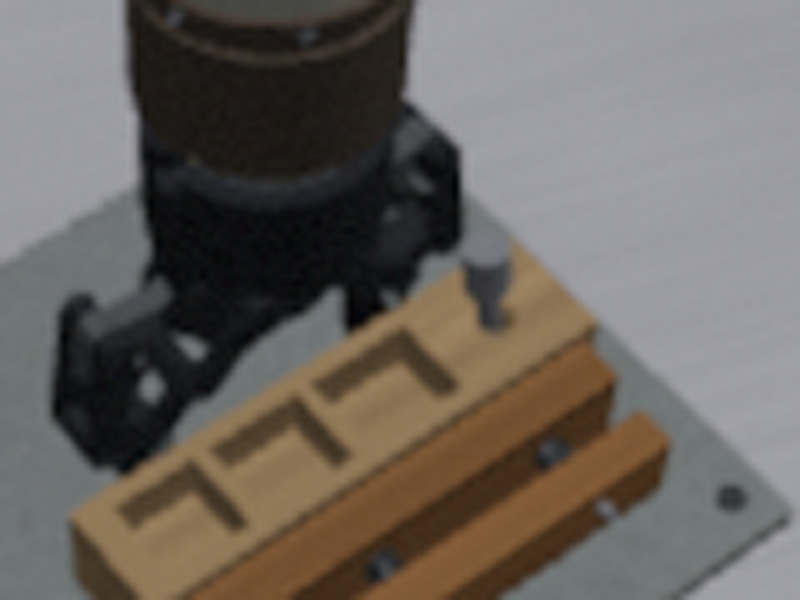

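View pics/z8f.png

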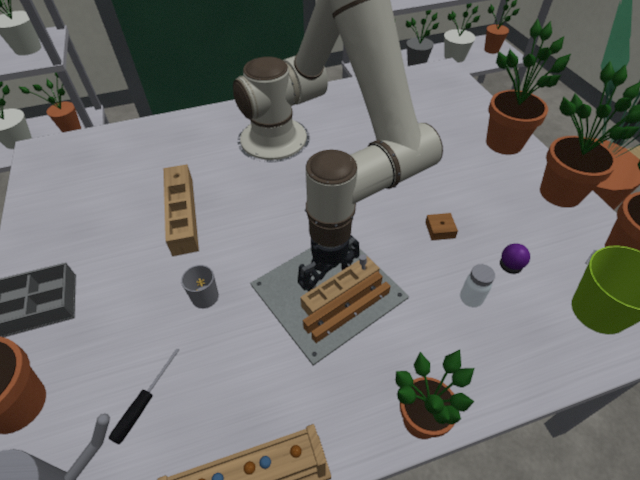

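The pin at crop (488,275) stands upright and seated, with the knuckle at (440,180) clear behind it. The rail is flush on the fence, and the cup, jar, ball and driver are where they were. I'm handing in while still pressing.

```bash
python3 -c "
from bench import arm
print(arm.job_done()); s=arm.read_state(); print(s['clock'],s['contact_force'])"
```

```text
the job is handed in; nothing more can be done
None
the job is handed in; nothing more can be done
```

I moved the pin from its block into the hole in the smaller rail (180 × 44 mm) and let it go. I then pushed the rail with both open fingers until it lay flush against the sprung fence. I handed the job in at about 22 s, still pressing.

**Last checks:**
- **Pin:** after release its head top was at z 86.0 mm, which is the fully home height. It stands upright, and the gripper's knuckles are clear of it.
- **Pressing:** the force along the pressing direction was 12.1–12.3 N and steady. The fence was squeezed about 9.5 mm, and the rail was parallel to it within the measuring noise.
- **Other things on the rack top:** the cup, jar, ball and driver look unmoved in the last scene picture.

**What failed or disagreed:**
- **First grasp:** it closed on nothing, because the real fingertips are about 40 mm behind the reported TCP. I measured the offset in the wrist range image, allowed for it from then on, and the second grasp held.
- **Gripper opening:** it read about 14 mm on the 16 mm head.
- **Fixed cameras:** the scene camera put the fence 2–3 mm short of the wrist camera's reading. In the last side view the gripper hid most of the rail and the pin. I went by the wrist reading, which agreed with the force (9.5 mm should give 11.6 N).
- **Downward force:** the tool also bears down on the rail with about 4–6 N.

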